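# Move the setting masters from the draining rack to their nests

### The arm

A 6-joint arm with a two-finger parallel gripper is mounted at the origin on a cart in front of the work surface, level with it; the furniture and walls round the work are solid. World frame = base frame: x ahead of the robot, y to its left, z up, the work surface at z = 0. Lengths are in mm, angles in rad, forces in N, time in s.
With the tool pointing down it reaches from about 350 to 975 mm from the base axis. Payload 7.1 kg.
Tool frame: the origin (TCP) lies on the centre line of the jaws, within the pads' length; the fingertips stand 14 mm ahead of it and the grasp point (between the pads) lies 5 mm behind it; x points along the fingers, z is the direction in which the jaws open and shut, and the axes are right-handed (so a half turn about x gives the same grasp; the last joint's range is limited). The gripper opens to 88 mm and grips with 3 to 60 N. Pads are 20 mm wide; open, the fingers measure 115 mm over their backs; the gripper's body (75 mm by 178 mm) begins 61 mm behind the grasp point.
Start: joints at [1.121, 0.423, 1.63, -0, 1.089, -0.019], TCP at [260.966, 567.892, 236.675] pointing down, gripper open.
Joint ranges: [-3, 3], [-0.9, 2.11], [0.09, 2.58], [-1.31, 4.45], [0.11, 2.69], [-2.54, 2.54]. Speed limits (rad/s): [2.39, 2.39, 3.01, 3.14, 3.14, 3.14].

### API

Orientations are given as a rotation vector (axis times angle).
In Python, from workcell import ctrl gives the robot as it stands.
- The arm moves only by the tool servo_tool, never from a script. Its argument "plan" is a list that holds one entry, the list of rows, each a list of 7 numbers: the shift along the tool's x, y, z in cm, then the turn, a rotation vector about the tool's x, y, z in rad, then the finger opening in cm, from 0 to 8.78. A call has 1 to 8 rows; each row is the pose to reach, as a shift and turn from the pose commanded when the call began, along the tool's axes at that moment; what a row does not reach only later rows make up. A row lasts 1/12 s, in which the tool goes at most 41.7 mm and 7.16 degrees, less where a joint would pass 70% of its speed; a pose out of reach is approached as far as the arm can. A call with a gripper value outside its range is refused whole. The fingers move at their own pace and stop on an object; the grip force is fixed at half the most. Time passes only in rows, so rows that repeat a pose let the fingers close. It gives the time, the measured TCP pose, the force and the opening at its end, in the units of the state.
- ctrl.get_obs(): the state, without advancing time (a new reading comes with each control period).
- ctrl.get_image(name): name is "side" or "top"; returns the picture (400x640x3 uint8, red, green, blue); there is no depth.
- ctrl.calibration(name): a dict with "K" (3x3 intrinsics, pixels), "dist" ([k1, k2, p1, p2, k3] as OpenCV has them; the pictures are not rectified), "view" (4x4, takes a point from world to camera coordinates). Camera axes: x right, y up, looking along -z (the intrinsics and any distortion apply to the point x, -y, -z); pixel columns grow to the right and rows downward; lengths in mm; the calibration is good to about 2 mm. A picture is of the moment at which its call begins. calibration takes no time and is no camera call.
- ctrl.close_job(): hands the job in, once; it reports no verdict.
The state is a dict: "t": time; "qpos": joint angles; "qvel": joint speeds; "joint_torque": joint torques, N m; "ee_pos": TCP position; "orientation": TCP orientation; "ft_force": force on the tool from outside, world axes, zero at the start; "moment": the same for the moment, N m; "width": finger opening in mm.
Only numpy, scipy, OpenCV 4.12 (cv2) and the standard library are available. Lean on these libraries where they do the work, as an engineer would, in place of code of your own. Each camera call takes 0.05 s, during which the arm holds its last target.

### The job

The four cleaned setting masters lie in a row on the wire draining rack. Move each into its own nest on the aluminium base plate - the ring over the pin, the block into the rectangular pocket, the reference ball upright into the round pocket, the plug gauge lying in the two V saddles - so that all four are fully seated at the end. They are precision pieces: set each down, never let one drop, and leave the sample pot and the printed dental arch model where they are.

Things in the scene. Friction and masses are not known exactly. Their poses are not given: they have to be found in the camera images.
- setting_ring: Setting ring: steel, outer diameter 52, bore 20, 16 mm high, lying flat, 0.16 kg. Origin: centre of its underside, z up. Grasp across the outside. At the start the four masters lie in a row, 80 mm apart, in any order, on a fixed wire rack (126 x 350 mm, 5 mm bars 16 mm apart running across the row, tops 22 mm above the bench; nothing of the rack is higher).
- setting_block: Setting block: plain ground steel block with small holes in its top, 40 (x) x 50 (y) x 25 mm high, 0.3 kg. Origin: centre of its underside, z up. Grasp across the 40 mm, along its x, which lies across the row. Starts on the wire rack.
- reference_ball: Reference ball: white 22 mm ball on a thin stem above a round steel foot, 42 mm diameter and 22 mm high with straight sides; 59 mm high in all, 0.2 kg. Origin: centre of the foot's underside, z up. Grasp across the foot; the ball then stands between the fingers. Starts upright on the wire rack.
- plug_gauge: Plug gauge lying level, 0.12 kg: hexagonal aluminium handle 44 mm long, 14 to 16 mm thick, between two steel cylinders of 20 mm diameter, 30 mm long at +x, 20 mm at -x (94 mm over all). Origin: on the axis, middle of the handle; x along the axis. Grasp the handle from above, across the axis. Starts on the wire rack between two bars, across the row, axis 29 mm above the bench.
- ring_nest: Nest: fixed grey block 100 (x) x 74 (y) x 14 mm high with 4 screw heads, on a 12 mm base plate; x across the row of nests. Origin: centre of its underside. Steel pin in the middle of a flush 44 mm steel disc, 10 mm diameter, 10.5 mm high with a cone tip: the ring goes over it and lies flat on the block, underside 14 mm above this origin. The 4 nests stand in a row 80 mm apart, in any order.
- block_nest: Nest: fixed grey block 100 (x) x 74 (y) x 14 mm high with 4 screw heads, on a 12 mm base plate; x across the row of nests. Origin: centre of its underside. Rectangular pocket 48 (x) x 58 (y) mm, 6 mm deep, edges bevelled 2 mm, centred: the setting block stands in it with its 40 mm along x, underside 8 mm above this origin.
- ball_nest: Nest: fixed grey block 100 (x) x 74 (y) x 14 mm high with 4 screw heads, on a 12 mm base plate; x across the row of nests. Origin: centre of its underside. Round pocket, 50 mm diameter, 6 mm deep, edge bevelled 2 mm, centred: the reference ball's foot stands in it, underside 8 mm above this origin.
- plug_nest: Nest: fixed grey block 100 (x) x 74 (y) x 14 mm high with 4 screw heads, on a 12 mm base plate; x across the row of nests. Origin: centre of its underside. Two steel 90-degree V saddles 10 mm thick, at x = +32 and -32 mm, mouths 31 mm wide, tops 34 mm above this origin. The plug gauge lies along x, one cylinder in each, either way round, its axis 32 mm above and its handle's middle over this origin.
- sample_pot: Bystander: capped white sample pot, 49 mm diameter, 52 mm high, standing loose to the left of the work. Origin: centre of its underside.
- arch_model: Bystander: tan printed dental arch model (horseshoe row of teeth), 57 x 66 x 21 mm, lying loose to the right of the work. Origin: centre of its underside.
Not all that is in view belongs to the job. Leave any yellow look-alike of the plug_gauge alone.

How it is judged:
By the outcome, as a careful person would: the job done as asked, in the order asked, and still so for the second after the job is handed in, with the robot touching nothing.
It also fails if it takes over 80 s, if anything falls off the work surface, if the arm or the gripper's body presses on something with over 40 N, if the wrist force passes 120 N, or if a joint passes its speed limit or range.

## Working session

There is one attempt and no reset: what is moved stays moved. The work goes in short steps, Python scripts to look and compute and a tool call to move; the robot and the scene stay as the last step left them, time stands still between calls to the robot, and variables do not carry over. Pictures are saved under pics/ and viewed, and the job is handed in when it is done.

Besides the shell and the picture viewer there is one more tool, called as name([rows], argument=value, ...), one row to a line, values as JSON. servo_tool: Moves the arm, as the interface text tells. Its arguments: {"type":"object","properties":{"plan":{"type":"array","items":{"type":"array","items":{"type":"array","items":{"type":"number"}}}}},"required":["plan"]}

```bash
ls; mkdir -p pics; python3 - <<'E'
from workcell import ctrl
import cv2
print(ctrl.get_obs())
for n in("side","top"):
    c=ctrl.calibration(n);print(n,c)
    cv2.imwrite(f"pics/{n}0.png",ctrl.get_image(n)[:,:,::-1])
E
```

```text
pics
{'t': 0.0, 'qpos': array([ 1.12100549e+00,  4.23822418e-01,  1.63071506e+00,  3.92167392e-05,
        1.08859252e+00, -1.89584812e-02]), 'qvel': array([ 2.36010714e-04, -8.44907125e-04,  2.64098005e-05, -2.70511098e-04,
        1.83697360e-03, -7.63995221e-04]), 'joint_torque': array([-1.28585729e-03, -5.44628263e+01, -2.73665839e+01,  6.42849086e-02,
        2.29157845e-02, -9.46714340e-05]), 'ee_pos': array([260.72199462, 567.41788144, 235.90334002]), 'orientation': array([-0.88705971,  1.38411622,  0.88578611]), 'ft_force': array([-0.27600129, -0.13581181,  0.50121048]), 'moment': array([ 0.01110246, -0.00842453,  0.01622321]), 'width': 87.82572923356578}
side {'K': array([[481.96545925,   0.        , 319.85241648],
       [  0.        , 481.96545925, 201.82819751],
       [  0.        ,   0.        ,   1.        ]]), 'dist': array([-0.08253006,  0.        ,  0.        ,  0.        ,  0.        ]), 'view': array([[ 9.06184875e-01, -4.22335529e-01,  2.14866034e-02,
        -5.83270987e+02],
       [ 2.25768315e-01,  5.26132393e-01,  8.19886195e-01,
        -1.41017816e+02],
       [-3.57571868e-01, -7.38117475e-01,  5.72123197e-01,
        -1.04741048e+03],
       [ 0.00000000e+00,  0.00000000e+00,  0.00000000e+00,
         1.00000000e+00]])}
top {'K': array([[413.66837329,   0.        , 316.96585804],
       [  0.        , 413.66837329, 201.71038381],
       [  0.        ,   0.        ,   1.        ]]), 'dist': array([-0.0932245,  0.       ,  0.       ,  0.       ,  0.       ]), 'view': array([[ 2.45028331e-02, -9.99262572e-01,  2.95621978e-02,
        -7.34666003e+01],
       [ 9.94146555e-01,  2.74686092e-02,  1.04489726e-01,
        -6.06166978e+02],
       [-1.05224704e-01,  2.68288628e-02,  9.94086502e-01,
        -1.20085865e+03],
       [ 0.00000000e+00,  0.00000000e+00,  0.00000000e+00,
         1.00000000e+00]])}
```

View pics/side0.png

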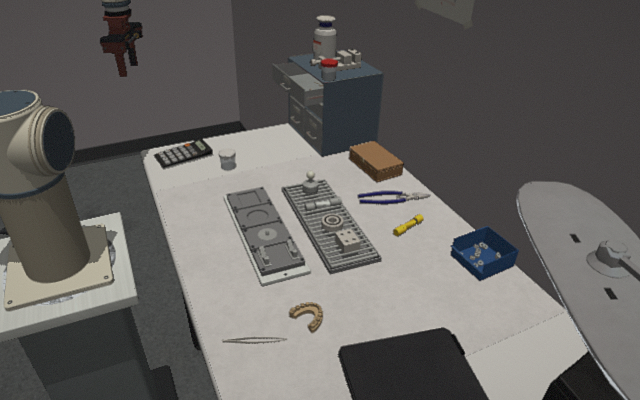

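View pics/top0.png

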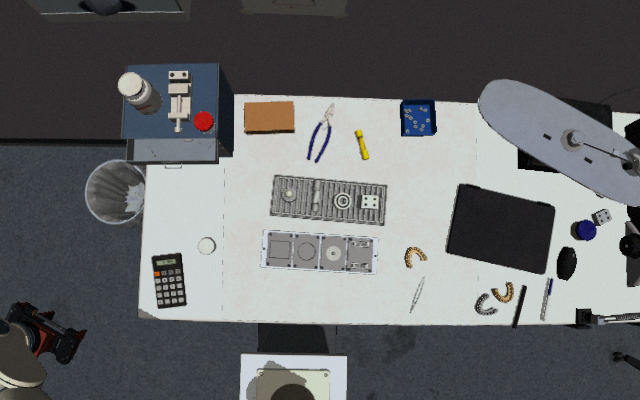

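The masters run ball, plug, ring, block from left to right, at about top-view (289,195), (316,194), (343,201) and (370,201). The nests run block, ball, ring, plug, at about (280,250) to (360,255). Next I'll zoom in.

```bash
python3 - <<'E'
import cv2
a=cv2.imread("pics/top0.png")[165:285,250:400]
cv2.imwrite("pics/topz.png",cv2.resize(a,None,fx=5,fy=5,interpolation=cv2.INTER_CUBIC)[:600,:800])
a=cv2.imread("pics/side0.png")[165:290,215:390]
cv2.imwrite("pics/sidez.png",cv2.resize(a,None,fx=4.5,fy=4.5,interpolation=cv2.INTER_CUBIC)[:600,:800])
E
```

```text
(no output)
```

View pics/topz.png

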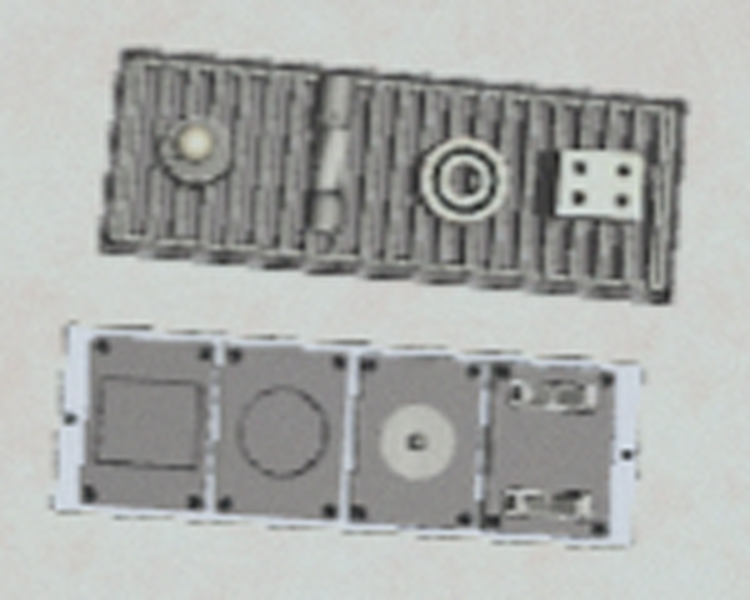

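View pics/sidez.png

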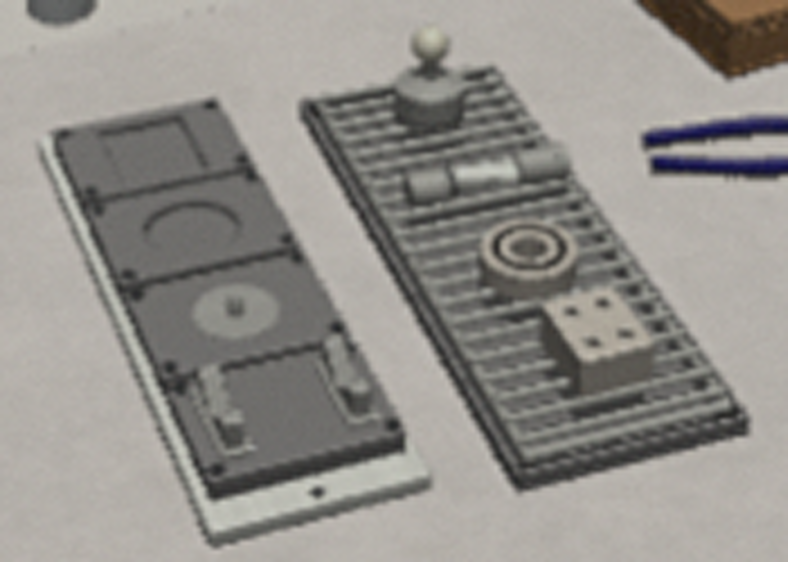

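The zooms confirm the layout. The pocket outlines, pin disc, saddles and screw heads all show clearly, so I'll measure features in both views.

```bash
cat > h.py <<'E'
import numpy as np,cv2
from workcell import ctrl
from scipy.spatial.transform import Rotation as R
CAL={n:ctrl.calibration(n) for n in("side","top")}
def ray(n,uv):
    c=CAL[n];p=cv2.undistortPoints(np.array([[uv]],float),c["K"],c["dist"])[0,0]
    V=c["view"];Rm=V[:3,:3];o=-Rm.T@V[:3,3];d=Rm.T@np.array([p[0],-p[1],-1.]);return o,d
def onz(n,uv,z):
    o,d=ray(n,uv);return (o+d*(z-o[2])/d[2])
def proj(n,P):
    c=CAL[n];V=c["view"];q=(V[:3,:3]@np.atleast_2d(P).T).T+V[:3,3]
    q=q*[1,-1,-1];r,_=cv2.projectPoints(q.reshape(-1,1,3),np.zeros(3),np.zeros(3),c["K"],c["dist"]);return r[:,0]
def zt(X,Y): return ((X+.5)/5-.5+250,(Y+.5)/5-.5+165)
def zs(X,Y): return ((X+.5)/4.5-.5+215,(Y+.5)/4.5-.5+165)
E
python3 - <<'E'
from h import *
np.set_printoptions(precision=1,suppress=True)
def blobs(img,off,f,pts,w,z,n,zf):
    g=cv2.resize(cv2.cvtColor(img,cv2.COLOR_BGR2GRAY),None,fx=f,fy=f,interpolation=cv2.INTER_CUBIC).astype(float)
    out=[]
    for x,y in pts:
        s=g[y-w:y+w+1,x-w:x+w+1];W=np.clip(90-s,0,None) if True else 0
        b=np.median(s);W=np.clip(b-15-s,0,None)
        yy,xx=np.mgrid[y-w:y+w+1,x-w:x+w+1]
        out.append(onz(n,zf((W*xx).sum()/W.sum(),(W*yy).sum()/W.sum()),z)[:2])
    return np.array(out)
t=cv2.imread("pics/top0.png")[165:285,250:400]; s=cv2.imread("pics/side0.png")[165:290,215:390]
pt=[(102,346),(206,353),(89,495),(194,502),(234,355),(340,361),(224,504),(330,511),(369,364),(474,371),(358,513),(464,520),(607,379),(599,528)]
A=blobs(t,0,5,pt,9,28,"top",zt);print("top screws\n",A)
print([A[i:i+4].mean(0) for i in(0,4,8)])
print("holes plate",[onz("top",zt(*p),12)[:2] for p in[(69,420),(627,455)]])
for nm,p,z in[("rect",[(103,377),(207,385),(195,467),(96,461)],26),("round",[(283,432)],26),("disc",[(417,442)],26),("pin",[(415,441)],36.5),("sad",[(513,394),(596,397),(505,501),(591,507)],46),
 ("ball",[(196,142)],70),("foot",[(195,152)],44),("ring",[(464,180)],38),("blk",[(560,150),(644,155),(637,219),(557,216)],47),
 ("plug ends",[(339,74),(325,232)],34)]:
    P=np.array([onz("top",zt(*q),z)[:2] for q in p]);print(nm,P.tolist() if 0 else P,P.mean(0))
print("SIDE")
for nm,p,z in[("n1 screws",[(212,104),(62,135),(254,173),(92,193)],28),("n2",[(292,240),(128,274)],28),("n3",[(336,326),(138,288)],28),("n4",[(391,426),(216,469)],28),("disc",[(236,311)],26),("round",[(191,226)],26),("rect",[(186,121),(209,163),(120,182),(102,142)],26),("ball",[(431,43)],70),("ring",[(528,247)],38),("blk",[(541,305),(615,289),(660,345),(578,363)],47)]:
    P=np.array([onz("side",zs(*q),z)[:2] for q in p]);print(nm,P,P.mean(0))
E
```

```text
top screws
 [[ 509.    79.1]
 [ 505.9   17.8]
 [ 421.9   84. ]
 [ 418.3   21.7]
 [ 505.7    0.2]
 [ 503.2  -61.6]
 [ 417.9    3.9]
 [ 415.1  -58.1]
 [ 501.7  -78.5]
 [ 499.8 -141.6]
 [ 414.9  -74.8]
 [ 412.  -137.8]
 [ 496.4 -221.7]
 [ 408.3 -217.9]]
[array([463.8,  50.7]), array([460.5, -28.9]), array([ 457.1, -108.2])]
holes plate [array([464.5,  98.7]), array([ 451.6, -237.2])]
rect [[490.6  78.1]
 [487.5  16.3]
 [439.   22. ]
 [441.   80.5]] [464.5  49.2]
round [[460.9 -29.5]] [460.9 -29.5]
disc [[ 456.9 -109.2]] [ 456.9 -109.2]
pin [[ 457.6 -107.3]] [ 457.6 -107.3]
sad [[ 486.5 -163.6]
 [ 485.8 -212.6]
 [ 424.1 -160. ]
 [ 421.6 -210.6]] [ 454.5 -186.7]
ball [[627.   25.5]] [627.   25.5]
foot [[624.3  27. ]] [624.3  27. ]
ring [[ 612.7 -133.1]] [ 612.7 -133.1]
blk [[ 631.2 -189.1]
 [ 629.7 -239.4]
 [ 591.4 -235.6]
 [ 591.9 -187.9]] [ 611. -213.]
plug ends [[675.  -57.3]
 [579.8 -51.3]] [627.4 -54.3]
SIDE
n1 screws [[509.4  76.5]
 [419.6  79.7]
 [507.6   0.7]
 [418.8  17.9]] [463.9  43.7]
n2 [[504.6 -66.1]
 [414.9 -59.9]] [459.8 -63. ]
n3 [[ 498.9 -143.2]
 [ 416.1  -73.4]] [ 457.5 -108.3]
n4 [[ 494.6 -224.3]
 [ 407.3 -219.4]] [ 450.9 -221.9]
disc [[ 457.1 -109.1]] [ 457.1 -109.1]
round [[459.8 -30.1]] [459.8 -30.1]
rect [[490.5  68.4]
 [488.6  22.6]
 [436.9  24.6]
 [439.3  66.7]] [463.8  45.6]
ball [[627.2  26.3]] [627.2  26.3]
ring [[ 612.2 -133.7]] [ 612.2 -133.7]
blk [[ 591.2 -190.5]
 [ 631.6 -193.8]
 [ 631.  -242.2]
 [ 587.6 -238.2]] [ 610.4 -216.2]
```

Both views agree to about 2 mm, and the 80 mm spacings come out right. Next is a helper that works out the moves.

```bash
cat >> h.py <<'E'
# x along: nest yaw -0.043, rack yaw -0.066
RK=dict(ring=(612.5,-133.5),block=(610.9,-213.8),ball=(627,26),plug=(622.,-54.))
NS=dict(ring=(457.2,-109),block=(463.8,50),ball=(460.6,-29.5),plug=(453.8,-188.5))
def axes():
    o=ctrl.get_obs();M=R.from_rotvec(o["orientation"]).as_matrix();return o,M
def delta(xy,z,jaw):
    """target TCP, jaw = direction angle of tool z in world (mod pi)"""
    o,M=axes();d=np.array([xy[0],xy[1],z])-o["ee_pos"]
    c=[]
    for k in(0,np.pi):
        zz=np.array([np.cos(jaw+k),np.sin(jaw+k),0]);xx=np.array([0,0,-1.]);T=np.c_[xx,np.cross(zz,xx),zz]
        c.append(R.from_matrix(M.T@T).as_rotvec())
    c.sort(key=np.linalg.norm)
    print("pos",o["ee_pos"].round(1),"t",round(o["t"],2),"F",o["ft_force"].round(1),"w",round(o["width"],1),"q6",o["qpos"][5].round(2))
    print("tool shift cm",(M.T@d/10).round(2),"turn",c[0].round(3),"(other",c[1].round(3),") jaw now",np.arctan2(M[1,2],M[0,2]).round(3))
E
python3 - <<'E'
from h import *
o,M=axes();print(M.round(3))
delta(RK["ring"],140,-.066)
E
```

```text
[[-0.001 -0.909  0.418]
 [-0.001  0.418  0.909]
 [-1.     0.    -0.001]]
pos [260.7 567.5 236. ] t 0.1 F [-0.2 -0.3  1.1] w 87.7 q6 -0.02
tool shift cm [  9.66 -61.24 -48.99] turn [ 1.206e+00 -1.000e-03  1.000e-03] (other [-1.936e+00 -1.000e-03 -1.000e-03] ) jaw now 1.14
```

servo_tool([
  [[0, -1, -0.8, 0.02, 0, 0, 8.7], [0.2, -3, -2.4, 0.06, 0, 0, 8.7], [0.4, -5.5, -4.4, 0.1, 0, 0, 8.7], [0.8, -8, -6.4, 0.16, 0, 0, 8.7], [1.2, -11, -8.8, 0.22, 0, 0, 8.7], [1.6, -14, -11.2, 0.28, 0, 0, 8.7], [2, -17, -13.6, 0.34, 0, 0, 8.7], [2.4, -20, -16, 0.4, 0, 0, 8.7]],
])

```text
t: 0.77
ee_pos: [376.1, 336.4, 212.4]
orientation: [-0.576, 1.493, 0.576]
ft_force: [1.3, 0.5, 0.3]
width: 87.0
```

```bash
python3 -c "
from h import *
delta(RK['ring'],140,-.066)"
```

```text
pos [376.1 336.4 212.4] t 0.77 F [1.3 0.5 0.3] w 87.0 q6 -0.03
tool shift cm [  7.26 -50.69 -14.04] turn [ 0.802 -0.     0.   ] (other [-2.339 -0.    -0.   ] ) jaw now 0.736
```

servo_tool([
  [[0.4, -3.4, -0.9, 0.06, 0, 0, 8.7], [0.8, -6.8, -1.9, 0.12, 0, 0, 8.7], [1.3, -10.2, -2.8, 0.18, 0, 0, 8.7], [1.8, -13.6, -3.8, 0.24, 0, 0, 8.7], [2.4, -17, -4.7, 0.3, 0, 0, 8.7], [3, -20.4, -5.6, 0.36, 0, 0, 8.7], [3.6, -23.8, -6.6, 0.42, 0, 0, 8.7], [4.2, -27, -7.5, 0.48, 0, 0, 8.7]],
])

```text
t: 1.43
ee_pos: [502.5, 86.5, 170.4]
orientation: [-0.201, 1.562, 0.201]
ft_force: [0.6, 1.2, -0.4]
width: 86.7
```

```bash
python3 -c "
from h import *
delta(RK['ring'],140,-.066)"
```

```text
pos [502.5  86.5 170.4] t 1.43 F [ 0.6  1.2 -0.4] w 86.7 q6 -0.11
tool shift cm [  3.04 -24.06   5.08] turn [ 0.322 -0.     0.   ] (other [-2.82 -0.   -0.  ] ) jaw now 0.256
```

servo_tool([
  [[0.5, -3.4, 0.7, 0.05, 0, 0, 8.7], [1, -7, 1.5, 0.1, 0, 0, 8.7], [1.5, -11, 2.3, 0.15, 0, 0, 8.7], [2, -15, 3.2, 0.2, 0, 0, 8.7], [2.5, -18.5, 3.9, 0.25, 0, 0, 8.7], [2.8, -21.5, 4.5, 0.29, 0, 0, 8.7], [3, -23.4, 4.9, 0.31, 0, 0, 8.7], [3, -24.1, 5.1, 0.32, 0, 0, 8.7]],
])

```text
t: 2.1
ee_pos: [613.9, -134.1, 140.1]
orientation: [0.05, 1.57, -0.051]
ft_force: [-0.2, -0.1, 0.6]
width: 87.4
```

```bash
python3 - <<'E'
from h import *
for n in("side","top"): cv2.imwrite(f"pics/{n}1.png",ctrl.get_image(n)[:,:,::-1])
delta(RK['ring'],80,-.066)
o,M=axes()
# jaw tips projected
tip=o["ee_pos"]+14*M[:,0]
print("tips",tip.round(1),proj("top",[tip+44*M[:,2],tip-44*M[:,2]]),proj("side",[tip+44*M[:,2],tip-44*M[:,2]]))
a=cv2.imread("pics/side1.png")[120:280,240:400];b=cv2.imread("pics/top1.png")[120:280,260:420]
cv2.imwrite("pics/c1.png",np.hstack([cv2.resize(x,(400,400),interpolation=cv2.INTER_CUBIC) for x in(a,b)]))
E
```

```text
pos [ 613.4 -132.   140.4] t 2.2 F [0.4 0.5 0.6] w 87.3 q6 -0.17
tool shift cm [ 6.04 -0.16 -0.08] turn [ 0.004 -0.001 -0.   ] (other [-3.138e+00  0.000e+00 -1.000e-03] ) jaw now -0.062
tips [ 613.4 -131.9  126.4] [[346.11894888 181.26561421]
 [343.59817473 212.74318863]] [[351.06050425 184.43495869]
 [315.42699457 191.51002766]]
```

View pics/c1.png

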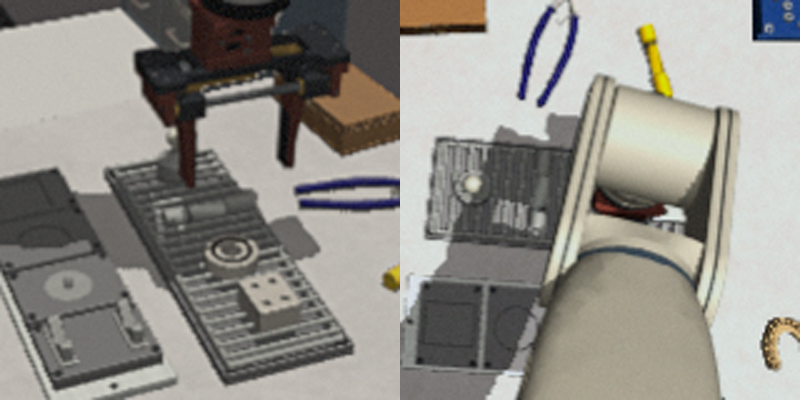

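The predicted jaw tips (351,184) and (315,191) match the side image, at about (355,186) and (315,194). Going down on the ring now.

servo_tool([
  [[1.5, -0.1, -0.1, 0, 0, 0, 8.7], [3.5, -0.1, -0.1, 0, 0, 0, 8.7], [5.5, -0.1, -0.1, 0, 0, 0, 8.7], [7.5, -0.1, -0.1, 0, 0, 0, 8.7], [9, -0.1, -0.1, 0, 0, 0, 8.7], [9.8, -0.1, -0.1, 0, 0, 0, 8.7], [10.1, -0.1, -0.1, 0, 0, 0, 8.7], [10.1, -0.1, -0.1, 0, 0, 0, 7]],
])

```text
t: 2.87
ee_pos: [612.2, -130.8, 39.5]
orientation: [0.047, 1.571, -0.046]
ft_force: [-0.6, -0.8, 0.6]
width: 82.7
```

servo_tool([
  [[0, 0, 0, 0, 0, 0, 5.6], [0, 0, 0, 0, 0, 0, 5.2], [0, 0, 0, 0, 0, 0, 4.8], [0, 0, 0, 0, 0, 0, 4.5], [0, 0, 0, 0, 0, 0, 4.5], [0, 0, 0, 0, 0, 0, 4.5]],
])

```text
t: 3.37
ee_pos: [612.9, -131.8, 40.2]
orientation: [0.047, 1.57, -0.047]
ft_force: [-1.4, 0.2, 4.0]
width: 50.3
```

```bash
python3 - <<'E'
from h import *
cv2.imwrite("pics/side2.png",cv2.resize(ctrl.get_image("side")[120:280,240:400,::-1],(560,560),interpolation=cv2.INTER_CUBIC))
delta(NS['ring'],110,-.043)
E
```

```text
pos [ 612.9 -131.8   40.2] t 3.42 F [-1.8  0.2  5.2] w 50.9 q6 -0.17
tool shift cm [ -6.99   1.34 -15.68] turn [-0.017  0.     0.   ] (other [ 3.124e+00  0.000e+00 -1.000e-03] ) jaw now -0.06
```

View pics/side2.png

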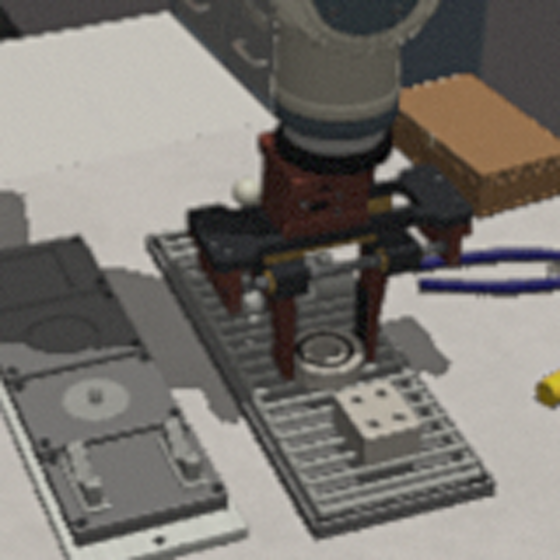

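The fingers have closed on the ring at 51 mm, and the gripper sits astride it. Lifting and moving to the pin.

servo_tool([
  [[-0.5, 0, 0, 0, 0, 0, 4.5], [-1.5, 0, 0, 0, 0, 0, 4.5], [-3, 0, 0, 0, 0, 0, 4.5], [-4.5, 0, 0, 0, 0, 0, 4.5], [-6, 0, 0, 0, 0, 0, 4.5], [-6.8, 0, 0, 0, 0, 0, 4.5], [-7, 0, 0, 0, 0, 0, 4.5]],
])

```text
t: 4.0
ee_pos: [613.8, -131.9, 111.8]
orientation: [0.047, 1.567, -0.048]
ft_force: [0.2, 0.0, -2.1]
width: 50.4
```

servo_tool([
  [[0, 0.1, -0.8, 0, 0, 0, 4.5], [0, 0.3, -3, 0, 0, 0, 4.5], [0, 0.6, -6, 0, 0, 0, 4.5], [0, 0.9, -9, 0, 0, 0, 4.5], [0, 1.2, -12, 0, 0, 0, 4.5], [0, 1.4, -14.4, 0.017, 0, 0, 4.5], [0, 1.5, -15.5, 0.017, 0, 0, 4.5], [0, 1.5, -15.7, 0.017, 0, 0, 4.5]],
])

```text
t: 4.67
ee_pos: [453.9, -106.7, 109.0]
orientation: [0.061, 1.573, -0.06]
ft_force: [0.8, 0.2, -1.9]
width: 50.4
```

```bash
python3 - <<'E'
from h import *
delta((457.2,-107.5),110,-.043)
cv2.imwrite("pics/side3.png",cv2.resize(ctrl.get_image("side")[120:280,210:370,::-1],(560,560),interpolation=cv2.INTER_CUBIC))
delta((457.2,-107.5),44,-.043)
E
```

```text
pos [ 453.9 -106.7  109. ] t 4.67 F [ 0.8  0.2 -1.9] w 50.4 q6 -0.18
tool shift cm [-0.1  -0.06  0.33] turn [-0.034 -0.003 -0.001] (other [ 3.108e+00 -1.000e-03  5.000e-03] ) jaw now -0.077
pos [ 455.9 -107.1  109.4] t 4.72 F [-0.2 -0.2 -1.7] w 50.9 q6 -0.18
tool shift cm [ 6.54 -0.03  0.14] turn [-0.034 -0.001 -0.   ] (other [ 3.108e+00 -0.000e+00  2.000e-03] ) jaw now -0.077
```

View pics/side3.png

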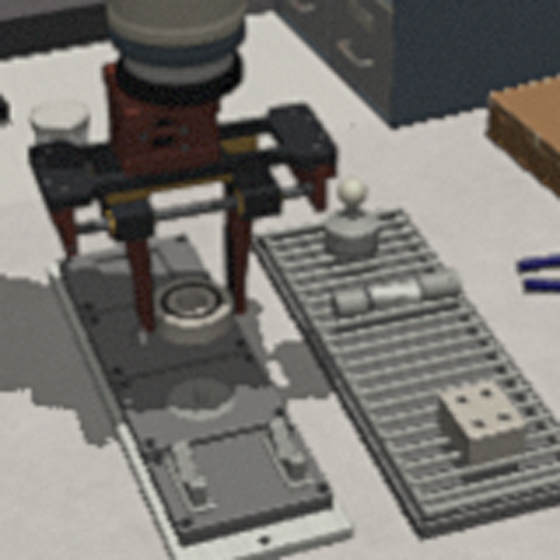

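```bash
python3 - <<'E'
from h import *
print(onz("side",((191+.5)/3.5-.5+210,(299+.5)/3.5-.5+120),107.2))
delta((457.2,-107.5),60,-.043)
E
```

```text
[ 454.54815222 -107.76466093  107.2       ]
pos [ 455.9 -107.1  109.4] t 4.72 F [-0.2 -0.2 -1.7] w 50.9 q6 -0.18
tool shift cm [ 4.94 -0.03  0.14] turn [-0.034 -0.001 -0.   ] (other [ 3.108e+00 -0.000e+00  2.000e-03] ) jaw now -0.077
```

servo_tool([
  [[0.7, -0.1, 0.2, -0.034, 0, 0, 4.5], [2, -0.1, 0.2, -0.034, 0, 0, 4.5], [3.5, -0.1, 0.2, -0.034, 0, 0, 4.5], [4.6, -0.1, 0.2, -0.034, 0, 0, 4.5], [5.2, -0.1, 0.2, -0.034, 0, 0, 4.5], [5.5, -0.1, 0.2, -0.034, 0, 0, 4.5], [5.7, -0.1, 0.2, -0.034, 0, 0, 4.5], [5.9, -0.1, 0.2, -0.034, 0, 0, 4.5]],
])

```text
t: 5.38
ee_pos: [459.3, -108.6, 50.7]
orientation: [0.034, 1.57, -0.034]
ft_force: [-0.0, 0.7, -2.8]
width: 50.4
```

```bash
python3 - <<'E'
from h import *
cv2.imwrite("pics/side4.png",cv2.resize(ctrl.get_image("side")[160:260,220:320,::-1],(500,500),interpolation=cv2.INTER_CUBIC))
delta((457.2,-107.5),44.2,-.043)
E
```

```text
pos [ 459.2 -108.6   50.6] t 5.43 F [ 0.8  0.  -1.3] w 50.1 q6 -0.21
tool shift cm [ 0.64  0.1  -0.2 ] turn [0. 0. 0.] (other [-3.142e+00 -0.000e+00  1.000e-03] ) jaw now -0.043
```

View pics/side4.png

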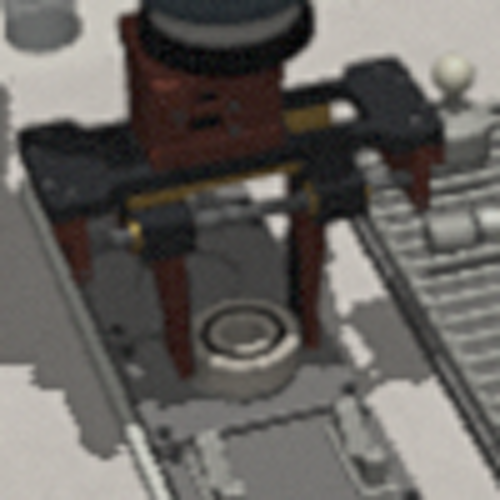

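servo_tool([
  [[0.1, 0, -0.1, 0, 0, 0, 4.5], [0.25, 0, -0.1, 0, 0, 0, 4.5], [0.4, 0, -0.1, 0, 0, 0, 4.5], [0.5, 0, -0.1, 0, 0, 0, 4.5], [0.57, 0, -0.1, 0, 0, 0, 4.5], [0.62, 0, -0.1, 0, 0, 0, 4.5], [0.62, 0, -0.1, 0, 0, 0, 4.5]],
])

```text
t: 6.02
ee_pos: [457.8, -108.4, 44.4]
orientation: [0.034, 1.571, -0.034]
ft_force: [-0.1, -1.3, -2.0]
width: 50.4
```

```bash
python3 - <<'E'
from h import *
delta((457.2,-107.5),44.2,-.043)
im=ctrl.get_image("side")[160:260,220:320,::-1]
cv2.imwrite("pics/side5.png",cv2.resize(im,(500,500),interpolation=cv2.INTER_CUBIC))
delta((457.2,-107.5),44.2,-.043)
E
```

```text
pos [ 457.8 -108.4   44.4] t 6.02 F [-0.1 -1.3 -2. ] w 50.4 q6 -0.21
tool shift cm [ 0.02  0.09 -0.06] turn [-0. -0. -0.] (other [ 3.142 -0.     0.   ] ) jaw now -0.043
pos [ 457.8 -108.4   44.5] t 6.07 F [ 0.   0.3 -2.3] w 50.8 q6 -0.21
tool shift cm [ 0.03  0.09 -0.07] turn [-0. -0. -0.] (other [ 3.142 -0.     0.   ] ) jaw now -0.043
```

View pics/side5.png

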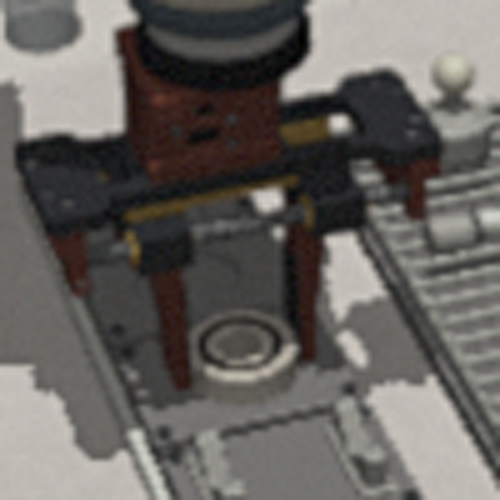

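The ring hangs over the pin and isn't touching yet (Fz -2 N). I'll feel down gently.

servo_tool([
  [[0.05, 0, 0, 0, 0, 0, 4.5], [0.1, 0, 0, 0, 0, 0, 4.5], [0.1, 0, 0, 0, 0, 0, 4.5]],
])

```text
t: 6.32
ee_pos: [457.9, -108.4, 44.2]
orientation: [0.034, 1.57, -0.034]
ft_force: [-3.7, 0.3, 9.6]
width: 50.5
```

servo_tool([
  [[0.05, 0, 0, 0, 0, 0, 4.5], [0.05, 0, 0, 0, 0, 0, 4.5], [0.05, 0, 0, 0, 0, 0, 4.5]],
])

```text
t: 6.57
ee_pos: [457.9, -108.4, 44.1]
orientation: [0.034, 1.57, -0.034]
ft_force: [-4.1, 0.4, 17.4]
width: 50.4
```

Contact came at z≈44.2, which is the seated height. Releasing and rising.

servo_tool([
  [[0, 0, 0, 0, 0, 0, 5.4], [0, 0, 0, 0, 0, 0, 6], [0, 0, 0, 0, 0, 0, 7], [0, 0, 0, 0, 0, 0, 8], [-0.5, 0, 0, 0, 0, 0, 8.7], [-2, 0, 0, 0, 0, 0, 8.7], [-4.5, 0, 0, 0, 0, 0, 8.7], [-7, 0, 0, 0, 0, 0, 8.7]],
])

```text
t: 7.23
ee_pos: [457.1, -108.2, 113.3]
orientation: [0.034, 1.573, -0.033]
ft_force: [0.2, 0.5, -0.4]
width: 86.7
```

```bash
python3 - <<'E'
from h import *
im=ctrl.get_image("side")[160:260,220:320,::-1]
cv2.imwrite("pics/side6.png",cv2.resize(im,(500,500),interpolation=cv2.INTER_CUBIC))
delta(RK["block"],120,-.066)
E
```

```text
pos [ 459.8 -108.9  117.6] t 7.28 F [ 1.3 -0.5  3.3] w 86.8 q6 -0.21
tool shift cm [-0.16 -9.83 15.55] turn [0.023 0.005 0.001] (other [-3.119e+00 -1.000e-03  7.000e-03] ) jaw now -0.043
```

View pics/side6.png

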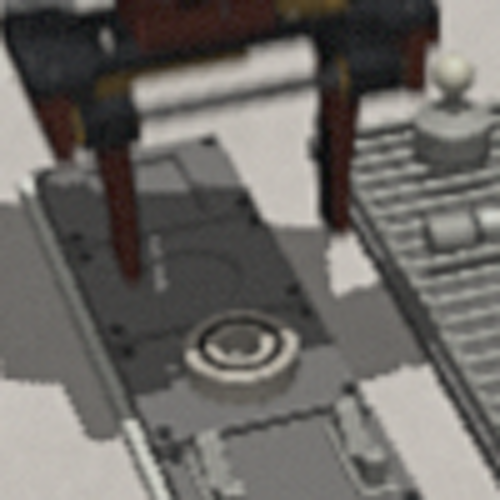

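The ring lies flat at crop (243,348), around the pin. The block is next.

servo_tool([
  [[0, -0.7, 1, 0.003, 0, 0, 8.7], [0, -2, 3.2, 0.01, 0, 0, 8.7], [0, -4, 6.3, 0.015, 0, 0, 8.7], [0, -6, 9.5, 0.02, 0, 0, 8.7], [0, -8, 12.5, 0.023, 0, 0, 8.7], [0, -9.4, 14.8, 0.023, 0, 0, 8.7], [0, -9.9, 15.5, 0.023, 0, 0, 8.7], [0, -9.9, 15.5, 0.023, 0, 0, 8.7]],
])

```text
t: 7.95
ee_pos: [609.6, -215.4, 111.6]
orientation: [0.053, 1.57, -0.053]
ft_force: [-0.8, -0.1, -0.2]
width: 87.2
```

```bash
python3 - <<'E'
from h import *
im=ctrl.get_image("side")[150:280,250:400,::-1]
cv2.imwrite("pics/side7.png",cv2.resize(im,(600,520),interpolation=cv2.INTER_CUBIC))
delta((611,-214.2),46,-.066)
E
```

```text
pos [ 607.8 -214.2  111.4] t 8.0 F [-1.1 -0.8 -0.5] w 86.9 q6 -0.29
tool shift cm [6.54 0.02 0.33] turn [-0.001 -0.002 -0.001] (other [ 3.141e+00 -1.000e-03  3.000e-03] ) jaw now -0.067
```

View pics/side7.png

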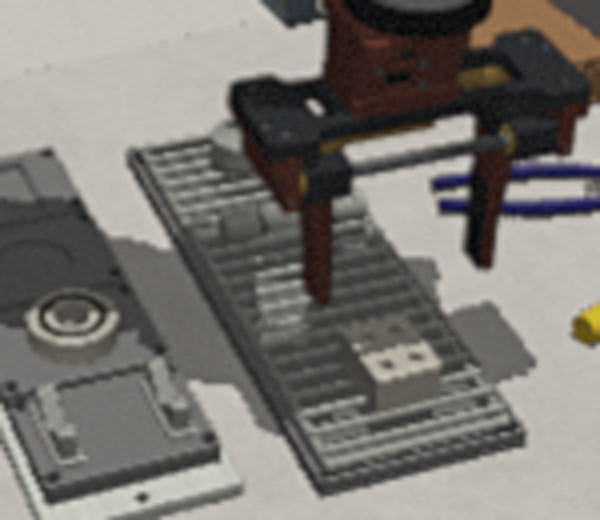

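The block sits at crop (392,360) with the fingers astride it. Going down.

servo_tool([
  [[0.6, 0, 0.2, 0, 0, 0, 8.7], [1.8, 0, 0.3, 0, 0, 0, 8.7], [3.2, 0, 0.3, 0, 0, 0, 8.7], [4.6, 0, 0.3, 0, 0, 0, 8.7], [5.7, 0, 0.3, 0, 0, 0, 8.2], [6.3, 0, 0.3, 0, 0, 0, 7.2], [6.5, 0, 0.3, 0, 0, 0, 6.2], [6.5, 0, 0.3, 0, 0, 0, 5.2]],
])

```text
t: 8.67
ee_pos: [611.0, -214.0, 47.0]
orientation: [0.052, 1.572, -0.051]
ft_force: [0.6, -0.5, 0.1]
width: 65.6
```

servo_tool([
  [[0, 0, 0, 0, 0, 0, 4.6], [0, 0, 0, 0, 0, 0, 4.2], [0, 0, 0, 0, 0, 0, 3.8], [0, 0, 0, 0, 0, 0, 3.4], [0, 0, 0, 0, 0, 0, 3.4], [0, 0, 0, 0, 0, 0, 3.4]],
])

```text
t: 9.17
ee_pos: [611.6, -214.3, 48.6]
orientation: [0.052, 1.57, -0.052]
ft_force: [-2.2, 1.3, 4.7]
width: 39.8
```

```bash
python3 - <<'E'
from h import *
im=ctrl.get_image("side")[150:280,250:400,::-1]
cv2.imwrite("pics/side8.png",cv2.resize(im,(600,520),interpolation=cv2.INTER_CUBIC))
delta((463.8,50),146,-.043)
E
```

```text
pos [ 611.6 -214.3   48.6] t 9.22 F [-1.5  0.6  5.6] w 39.7 q6 -0.29
tool shift cm [ -9.75  25.39 -16.48] turn [-0.023  0.     0.   ] (other [ 3.118e+00  0.000e+00 -1.000e-03] ) jaw now -0.066
```

View pics/side8.png

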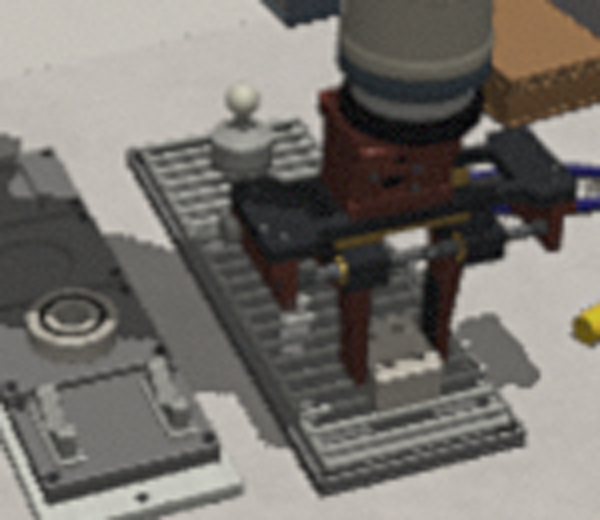

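servo_tool([
  [[-0.4, 0, 0, 0, 0, 0, 3.4], [-1.2, 0, 0, 0, 0, 0, 3.4], [-2.5, 0, 0, 0, 0, 0, 3.4], [-4, 0, 0, 0, 0, 0, 3.4], [-5.5, 0, 0, 0, 0, 0, 3.4], [-6.6, 0, 0, 0, 0, 0, 3.4], [-7, 0, 0, 0, 0, 0, 3.4], [-7, 0, 0, 0, 0, 0, 3.4]],
])

```text
t: 9.88
ee_pos: [612.3, -214.5, 119.7]
orientation: [0.051, 1.568, -0.052]
ft_force: [-0.3, -0.5, -3.0]
width: 39.9
```

servo_tool([
  [[0, 0.8, -0.5, 0, 0, 0, 3.4], [0, 2.8, -1.8, -0.003, 0, 0, 3.4], [0, 5.4, -3.5, -0.006, 0, 0, 3.4], [0, 8, -5.2, -0.009, 0, 0, 3.4], [0, 10.6, -6.9, -0.012, 0, 0, 3.4], [0, 13.2, -8.6, -0.015, 0, 0, 3.4], [0, 15.8, -10.3, -0.018, 0, 0, 3.4], [0, 18.4, -12, -0.021, 0, 0, 3.4]],
])

```text
t: 10.55
ee_pos: [501.6, -21.1, 117.1]
orientation: [0.036, 1.573, -0.035]
ft_force: [0.7, 0.4, -3.6]
width: 39.9
```

```bash
python3 - <<'E'
from h import *
delta((463.8,50),116,-.043)
E
```

```text
pos [501.6 -21.1 117.1] t 10.55 F [ 0.7  0.4 -3.6] w 39.9 q6 -0.02
tool shift cm [ 0.12  6.93 -4.1 ] turn [-0.002 -0.002 -0.   ] (other [ 3.14e+00 -0.00e+00  3.00e-03] ) jaw now -0.045
```

servo_tool([
  [[0, 2.2, -1.3, 0, 0, 0, 3.4], [0, 4.2, -2.5, 0, 0, 0, 3.4], [0, 5.8, -3.4, 0, 0, 0, 3.4], [0, 6.7, -3.9, 0, 0, 0, 3.4], [0, 6.9, -4.1, 0, 0, 0, 3.4], [0, 6.9, -4.1, 0, 0, 0, 3.4], [0, 6.9, -4.1, 0, 0, 0, 3.4]],
])

```text
t: 11.13
ee_pos: [466.3, 47.7, 117.9]
orientation: [0.035, 1.57, -0.035]
ft_force: [0.4, 0.1, -3.8]
width: 39.6
```

```bash
python3 - <<'E'
from h import *
im=ctrl.get_image("side")[120:240,200:320,::-1]
cv2.imwrite("pics/side9.png",cv2.resize(im,(600,600),interpolation=cv2.INTER_CUBIC))
delta((463.8,50),60,-.043)
E
```

```text
pos [466.5  47.5 117.9] t 11.18 F [ 1.3 -0.2 -3.3] w 39.7 q6 0.12
tool shift cm [ 5.79  0.23 -0.29] turn [-0.003  0.     0.   ] (other [ 3.139e+00  0.000e+00 -1.000e-03] ) jaw now -0.046
```

View pics/side9.png

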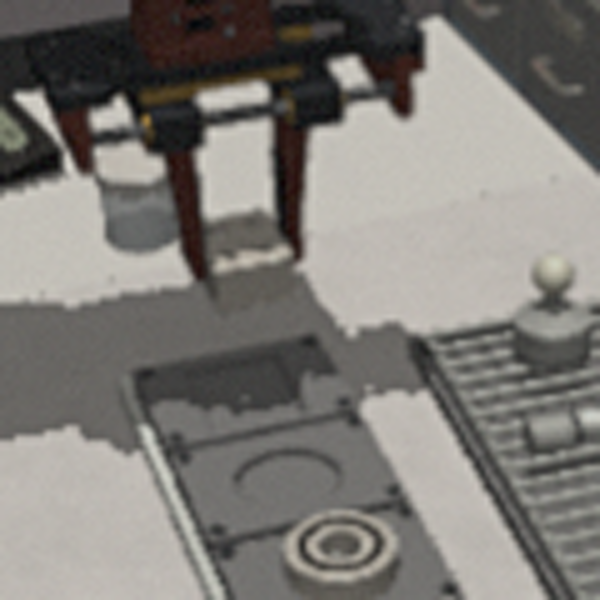

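```bash
python3 - <<'E'
from h import *
f=lambda X,Y:((X+.5)/5-.5+200,(Y+.5)/5-.5+120)
for p,z in[((210,270),116.3),((300,258),116.3),((264,210),116.3),((216,306),91.3),((305,285),91.3)]: print(p,onz("side",f(*p),z)[:2].round(1))
for p in[(135,385),(318,338),(355,405),(180,440),(223,547),(410,488)]: print(onz("side",f(*p),27)[:2].round(1))
E
```

```text
(210, 270) [444.6  25.3]
(300, 258) [488.1  18.8]
(264, 210) [486.7  69.8]
(216, 306) [447.8  31.6]
(305, 285) [494.3  32.8]
[413.2  74.2]
[514.3  78.8]
[510.8  12.7]
[420.3  18.3]
[413.7 -72.5]
[510.9 -64.1]
```

servo_tool([
  [[0.6, 0.1, -0.1, 0, 0, 0, 3.4], [1.8, 0.2, -0.2, 0, 0, 0, 3.4], [3.2, 0.2, -0.27, 0, 0, 0, 3.4], [4.6, 0.2, -0.27, 0, 0, 0, 3.4], [5.6, 0.2, -0.27, 0, 0, 0, 3.4], [6.1, 0.2, -0.27, 0, 0, 0, 3.4], [6.3, 0.2, -0.27, 0, 0, 0, 3.4], [6.3, 0.2, -0.27, 0, 0, 0, 3.4]],
])

```text
t: 11.85
ee_pos: [463.4, 50.0, 54.6]
orientation: [0.036, 1.571, -0.036]
ft_force: [0.0, 0.2, -4.0]
width: 39.8
```

```bash
python3 - <<'E'
from h import *
im=ctrl.get_image("side")[120:240,200:320,::-1]
cv2.imwrite("pics/side10.png",cv2.resize(im,(600,600),interpolation=cv2.INTER_CUBIC))
delta((463.8,49.5),46.6,-.043)
E
```

```text
pos [463.6  50.1  55. ] t 11.9 F [-0.5  0.1 -4.2] w 39.7 q6 0.13
tool shift cm [ 0.84 -0.06  0.02] turn [-0.002  0.     0.   ] (other [ 3.139  0.    -0.   ] ) jaw now -0.045
```

View pics/side10.png

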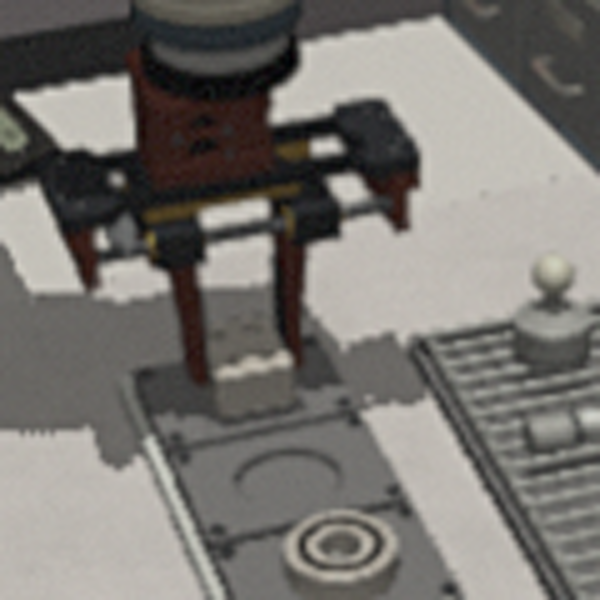

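servo_tool([
  [[0.15, 0, 0, 0, 0, 0, 3.4], [0.3, 0, 0, 0, 0, 0, 3.4], [0.45, 0, 0, 0, 0, 0, 3.4], [0.6, 0, 0, 0, 0, 0, 3.4], [0.7, 0, 0, 0, 0, 0, 3.4], [0.75, 0, 0, 0, 0, 0, 3.4], [0.75, 0, 0, 0, 0, 0, 3.4]],
])

```text
t: 12.48
ee_pos: [463.3, 50.3, 47.4]
orientation: [0.035, 1.571, -0.035]
ft_force: [-0.2, 0.1, -3.7]
width: 39.5
```

servo_tool([
  [[0.05, 0, 0, 0, 0, 0, 3.4], [0.1, 0, 0, 0, 0, 0, 3.4], [0.1, 0, 0, 0, 0, 0, 3.4]],
])

```text
t: 12.73
ee_pos: [463.4, 50.3, 46.6]
orientation: [0.035, 1.57, -0.035]
ft_force: [-0.7, -1.1, -0.4]
width: 39.7
```

servo_tool([
  [[0.05, 0, 0, 0, 0, 0, 3.4], [0.08, 0, 0, 0, 0, 0, 3.4], [0.08, 0, 0, 0, 0, 0, 3.4]],
])

```text
t: 12.98
ee_pos: [463.4, 50.2, 46.6]
orientation: [0.035, 1.57, -0.035]
ft_force: [-4.0, -0.3, 13.1]
width: 39.5
```

```bash
python3 - <<'E'
from h import *
im=ctrl.get_image("side")[120:240,200:320,::-1]
cv2.imwrite("pics/side11.png",cv2.resize(im,(600,600),interpolation=cv2.INTER_CUBIC))
delta((463.8,49.5),46.6,-.043)
E
```

```text
pos [463.4  50.2  46.6] t 13.03 F [-3.8 -1.4 12. ] w 39.8 q6 0.13
tool shift cm [-0.   -0.07  0.04] turn [-0.002  0.    -0.   ] (other [ 3.14 -0.   -0.  ] ) jaw now -0.045
```

View pics/side11.png

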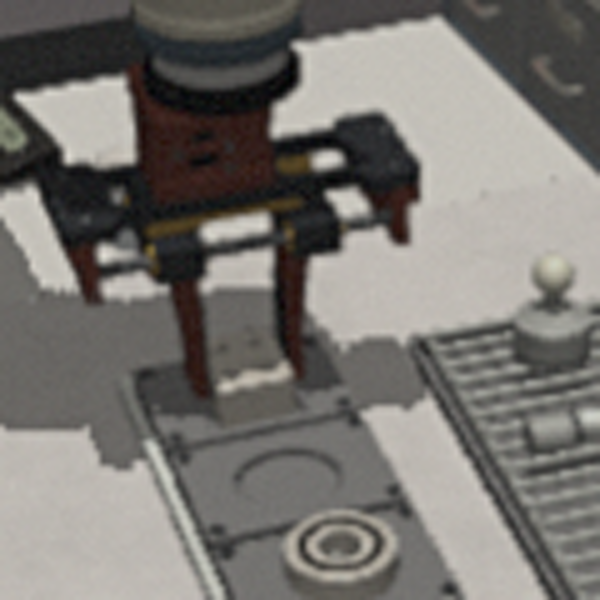

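The block has bottomed at TCP z 46.6, the height predicted for seated. Releasing.

servo_tool([
  [[0, 0, 0, 0, 0, 0, 4.2], [0, 0, 0, 0, 0, 0, 5], [0, 0, 0, 0, 0, 0, 6], [0, 0, 0, 0, 0, 0, 7], [-0.7, 0, 0, 0, 0, 0, 8], [-2.5, 0, 0, 0, 0, 0, 8.7], [-5, 0, 0, 0, 0, 0, 8.7], [-7.5, 0, 0, 0, 0, 0, 8.7]],
])

```text
t: 13.7
ee_pos: [462.7, 50.2, 121.4]
orientation: [0.035, 1.572, -0.036]
ft_force: [-0.1, -0.2, -0.3]
width: 84.6
```

```bash
python3 - <<'E'
from h import *
im=ctrl.get_image("side")[120:240,200:320,::-1]
cv2.imwrite("pics/side12.png",cv2.resize(im,(600,600),interpolation=cv2.INTER_CUBIC))
delta((626.8,26),130,-.066)
E
```

```text
pos [465.5  50.4 125.6] t 13.75 F [1.3 0.  4. ] w 86.2 q6 0.13
tool shift cm [-0.36 -1.71 16.23] turn [ 0.021  0.005 -0.001] (other [-3.121e+00  1.000e-03  8.000e-03] ) jaw now -0.045
```

View pics/side12.png

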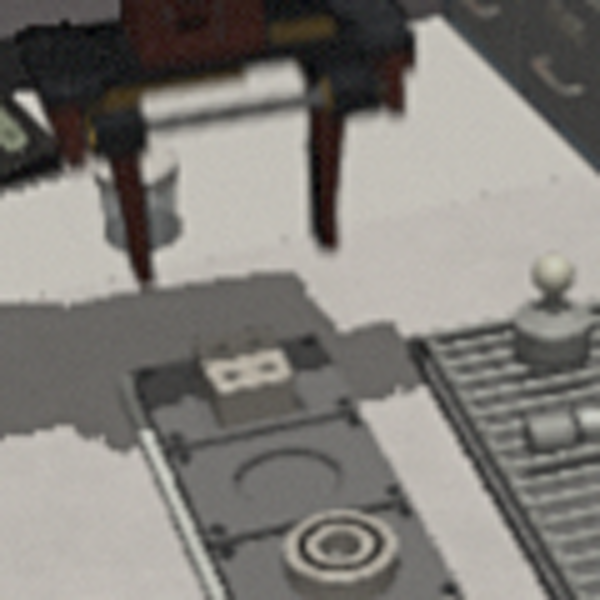

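The block is level in its pocket. Moving to the ball.

servo_tool([
  [[-0.3, -0.1, 1, 0, 0, 0, 8.7], [-0.6, -0.4, 3.5, 0.005, 0, 0, 8.7], [-0.7, -0.8, 7, 0.01, 0, 0, 8.7], [-0.7, -1.1, 10.5, 0.015, 0, 0, 8.7], [-0.7, -1.5, 13.6, 0.02, 0, 0, 8.7], [-0.7, -1.7, 15.6, 0.021, 0, 0, 8.7], [-0.7, -1.7, 16.2, 0.021, 0, 0, 8.7], [-0.7, -1.7, 16.2, 0.021, 0, 0, 8.7]],
])

```text
t: 14.42
ee_pos: [625.4, 25.6, 126.6]
orientation: [0.052, 1.571, -0.052]
ft_force: [0.4, -0.0, -0.3]
width: 87.2
```

```bash
python3 - <<'E'
from h import *
im=ctrl.get_image("side")[100:220,240:360,::-1]
cv2.imwrite("pics/side13.png",cv2.resize(im,(600,600),interpolation=cv2.INTER_CUBIC))
delta((626.8,26),46,-.066)
E
```

```text
pos [623.8  25.9 126.5] t 14.47 F [0.1 0.  0.1] w 87.1 q6 0.09
tool shift cm [8.05 0.04 0.32] turn [-0.    -0.002  0.   ] (other [3.141e+00 0.000e+00 3.000e-03] ) jaw now -0.066
```

View pics/side13.png

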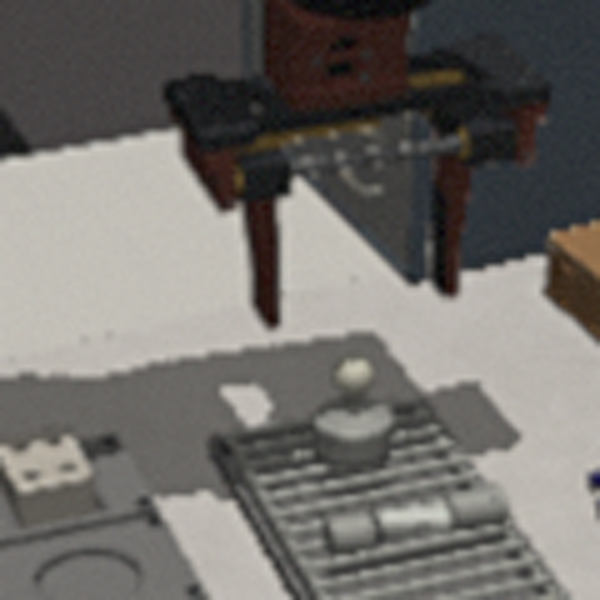

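The ball stands at crop (354,375), between the fingers. Going down to grip the foot.

servo_tool([
  [[0.7, 0, 0.1, 0, 0, 0, 8.7], [2, 0, 0.2, 0, 0, 0, 8.7], [3.6, 0, 0.2, 0, 0, 0, 8.7], [5.2, 0, 0.2, 0, 0, 0, 8.7], [6.8, 0, 0.2, 0, 0, 0, 8.7], [7.7, 0, 0.2, 0, 0, 0, 8.2], [8.1, 0, 0.2, 0, 0, 0, 7.2], [8.1, 0, 0.2, 0, 0, 0, 6.2]],
])

```text
t: 15.13
ee_pos: [625.1, 25.9, 45.3]
orientation: [0.052, 1.573, -0.052]
ft_force: [-0.2, -0.0, 0.5]
width: 72.3
```

servo_tool([
  [[0, 0, 0, 0, 0, 0, 5.2], [0, 0, 0, 0, 0, 0, 4.8], [0, 0, 0, 0, 0, 0, 4.4], [0, 0, 0, 0, 0, 0, 4], [0, 0, 0, 0, 0, 0, 3.6], [0, 0, 0, 0, 0, 0, 3.6], [0, 0, 0, 0, 0, 0, 3.6]],
])

```text
t: 15.72
ee_pos: [626.6, 25.8, 47.3]
orientation: [0.052, 1.57, -0.052]
ft_force: [-2.0, 0.4, 6.0]
width: 41.2
```

```bash
python3 - <<'E'
from h import *
im=ctrl.get_image("side")[100:220,240:360,::-1]
cv2.imwrite("pics/side14.png",cv2.resize(im,(600,600),interpolation=cv2.INTER_CUBIC))
delta((460.6,-29.5),116,-.043)
E
```

```text
pos [626.6  25.8  47.3] t 15.77 F [-1.8 -0.2  6.9] w 41.2 q6 0.09
tool shift cm [ -6.88  -6.62 -16.2 ] turn [-0.023  0.    -0.   ] (other [ 3.119e+00 -0.000e+00 -1.000e-03] ) jaw now -0.066
```

View pics/side14.png

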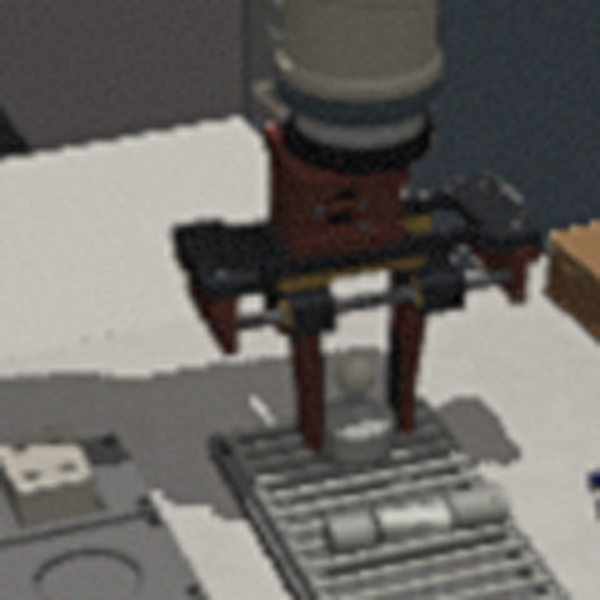

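servo_tool([
  [[-0.4, 0, 0, 0, 0, 0, 3.6], [-1.2, 0, 0, 0, 0, 0, 3.6], [-2.5, 0, 0, 0, 0, 0, 3.6], [-4, 0, 0, 0, 0, 0, 3.6], [-5.5, 0, 0, 0, 0, 0, 3.6], [-6.5, 0, 0, 0, 0, 0, 3.6], [-7, 0, 0, 0, 0, 0, 3.6], [-7, 0, 0, 0, 0, 0, 3.6]],
])

```text
t: 16.43
ee_pos: [627.3, 25.8, 118.4]
orientation: [0.052, 1.568, -0.052]
ft_force: [0.8, -0.4, -2.0]
width: 41.1
```

servo_tool([
  [[0, -0.3, -0.8, 0, 0, 0, 3.6], [0, -1.2, -3, -0.003, 0, 0, 3.6], [0, -2.5, -6, -0.009, 0, 0, 3.6], [0, -3.7, -9, -0.014, 0, 0, 3.6], [0, -4.9, -12, -0.019, 0, 0, 3.6], [0, -5.9, -14.4, -0.023, 0, 0, 3.6], [0, -6.5, -15.8, -0.023, 0, 0, 3.6], [0, -6.6, -16.2, -0.023, 0, 0, 3.6]],
])

```text
t: 17.1
ee_pos: [456.0, -29.8, 115.7]
orientation: [0.035, 1.575, -0.034]
ft_force: [-0.3, 0.9, -2.7]
width: 40.9
```

servo_tool([
  [[0, 0, 0, 0, 0, 0, 3.6], [0, 0, 0, 0, 0, 0, 3.6]],
])

```text
t: 17.27
ee_pos: [461.2, -29.3, 116.7]
orientation: [0.034, 1.57, -0.034]
ft_force: [0.4, 0.2, -1.7]
width: 40.9
```

```bash
python3 - <<'E'
from h import *
im=ctrl.get_image("side")[120:240,200:320,::-1]
cv2.imwrite("pics/side15.png",cv2.resize(im,(600,600),interpolation=cv2.INTER_CUBIC))
delta((460.6,-29.5),53,-.043)
E
```

```text
pos [461.7 -29.2 116.7] t 17.32 F [ 0.2  0.7 -2.3] w 41.2 q6 -0.05
tool shift cm [ 6.37 -0.03 -0.12] turn [0.    0.001 0.   ] (other [-3.142e+00 -0.000e+00  2.000e-03] ) jaw now -0.043
```

View pics/side15.png

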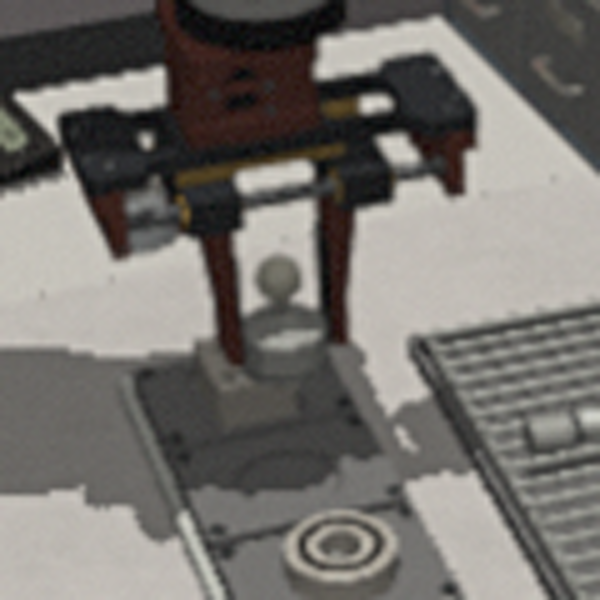

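```bash
python3 - <<'E'
from h import *
print(onz("side",((279+.5)/5-.5+200,(277+.5)/5-.5+120),139.4))
E
```

```text
[462.22815218 -29.81000205 139.4       ]
```

servo_tool([
  [[0.6, 0, -0.1, 0, 0, 0, 3.6], [1.8, 0, -0.1, 0, 0, 0, 3.6], [3.2, 0, -0.1, 0, 0, 0, 3.6], [4.6, 0, -0.1, 0, 0, 0, 3.6], [5.6, 0, -0.1, 0, 0, 0, 3.6], [6.1, 0, -0.1, 0, 0, 0, 3.6], [6.3, 0, -0.1, 0, 0, 0, 3.6], [6.3, 0, -0.1, 0, 0, 0, 3.6]],
])

```text
t: 17.98
ee_pos: [459.5, -29.2, 53.2]
orientation: [0.034, 1.571, -0.034]
ft_force: [-0.4, 0.2, -1.8]
width: 41.5
```

```bash
python3 - <<'E'
from h import *
im=ctrl.get_image("side")[120:240,200:320,::-1]
cv2.imwrite("pics/side16.png",cv2.resize(im,(600,600),interpolation=cv2.INTER_CUBIC))
delta((460.6,-29.5),45.3,-.043)
E
```

```text
pos [459.7 -29.2  53.7] t 18.03 F [-0.7  0.1 -2.2] w 41.1 q6 -0.05
tool shift cm [ 0.84 -0.02  0.09] turn [0. 0. 0.] (other [-3.141 -0.     0.   ] ) jaw now -0.043
```

View pics/side16.png

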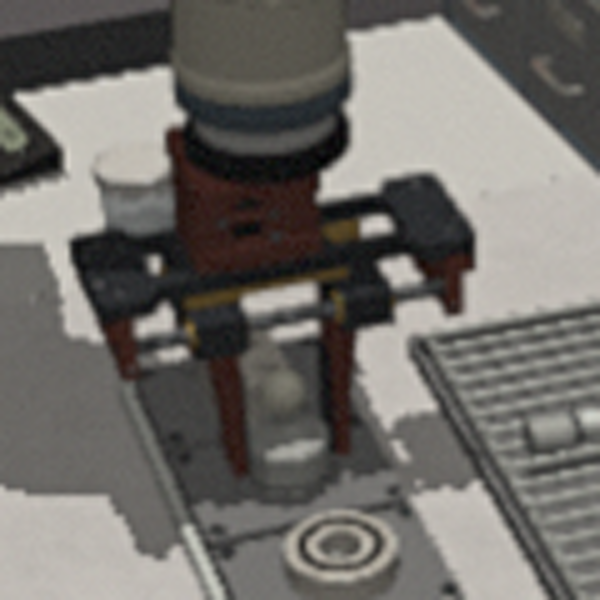

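The ball is centred over its pocket, with the cast ray within about 1 mm of the TCP axis. Lowering.

servo_tool([
  [[0.15, 0, 0.05, 0, 0, 0, 3.6], [0.3, 0, 0.05, 0, 0, 0, 3.6], [0.45, 0, 0.05, 0, 0, 0, 3.6], [0.6, 0, 0.05, 0, 0, 0, 3.6], [0.7, 0, 0.05, 0, 0, 0, 3.6], [0.77, 0, 0.05, 0, 0, 0, 3.6], [0.77, 0, 0.05, 0, 0, 0, 3.6]],
])

```text
t: 18.62
ee_pos: [459.9, -29.3, 45.9]
orientation: [0.034, 1.571, -0.034]
ft_force: [-0.7, -0.6, -3.0]
width: 41.2
```

servo_tool([
  [[0.05, 0, 0, 0, 0, 0, 3.6], [0.1, 0, 0, 0, 0, 0, 3.6], [0.1, 0, 0, 0, 0, 0, 3.6]],
])

```text
t: 18.87
ee_pos: [460.0, -29.4, 45.3]
orientation: [0.034, 1.57, -0.034]
ft_force: [-2.1, 0.5, 4.1]
width: 41.0
```

servo_tool([
  [[0.03, 0, 0, 0, 0, 0, 3.6], [0.03, 0, 0, 0, 0, 0, 3.6], [0.03, 0, 0, 0, 0, 0, 4.4], [0.03, 0, 0, 0, 0, 0, 5.2], [0.03, 0, 0, 0, 0, 0, 6.2], [0.03, 0, 0, 0, 0, 0, 7.2], [0, 0, 0, 0, 0, 0, 8], [-1, 0, 0, 0, 0, 0, 8]],
])

```text
t: 19.53
ee_pos: [458.9, -29.2, 54.1]
orientation: [0.034, 1.573, -0.034]
ft_force: [-0.6, -1.2, 0.1]
width: 74.2
```

servo_tool([
  [[-1.5, 0, 0, 0, 0, 0, 8], [-3.5, 0, 0, 0, 0, 0, 8], [-5.5, 0, 0, 0, 0, 0, 8], [-7, 0, 0, 0, 0, 0, 8], [-7.5, 0, 0, 0, 0, 0, 8], [-7.5, 0, 0, 0, 0, 0, 8]],
])

```text
t: 20.03
ee_pos: [460.9, -29.4, 131.6]
orientation: [0.034, 1.567, -0.034]
ft_force: [0.5, -0.1, -0.0]
width: 80.2
```

```bash
python3 - <<'E'
from h import *
im=ctrl.get_image("side")[120:240,200:320,::-1]
cv2.imwrite("pics/side17.png",cv2.resize(im,(600,600),interpolation=cv2.INTER_CUBIC))
delta((622,-54),130,1.505)
E
```

```text
pos [460.2 -29.3 130.5] t 20.08 F [0.1 0.3 0.1] w 80.4 q6 -0.05
tool shift cm [ 0.07 -1.77 16.27] turn [-1.548e+00  1.000e-03  1.000e-03] (other [ 1.594e+00  1.000e-03 -1.000e-03] ) jaw now -0.043
```

View pics/side17.png

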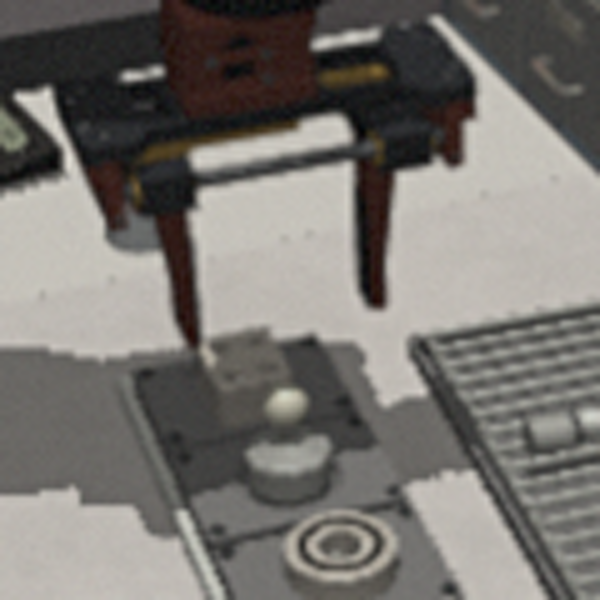

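The ball is upright in its pocket. Measuring the plug handle in both views while the arm is clear.

```bash
python3 - <<'E'
from h import *
for p in[(334,122),(331,193),(332,157),(339,74),(324,232)]: print(p,onz("top",zt(*p),36)[:2].round(1))
g=lambda X,Y:((X+.5)/5-.5+240,(Y+.5)/5-.5+100)
for p in[(380,516),(450,502),(415,510)]: print(p,onz("side",g(*p),36)[:2].round(1))
E
```

```text
(334, 122) [645.6 -54.9]
(331, 193) [603.  -54.2]
(332, 157) [624.6 -54.3]
(339, 74) [674.7 -57.2]
(324, 232) [579.6 -50.6]
(380, 516) [606.4 -52.9]
(450, 502) [644.  -55.7]
(415, 510) [624.7 -55.1]
```

servo_tool([
  [[0, 0, 0.5, 0.06, 0, 0, 6], [0, -0.2, 2, 0.15, 0, 0, 5], [0, -0.5, 4.5, 0.25, 0, 0, 4.5], [0, -0.7, 7, 0.35, 0, 0, 4.2], [0, -1, 9.5, 0.45, 0, 0, 4.2], [0, -1.3, 12, 0.55, 0, 0, 4.2], [0, -1.6, 14.3, 0.65, 0, 0, 4.2], [0, -1.8, 15.8, 0.75, 0, 0, 4.2]],
])

```text
t: 20.75
ee_pos: [618.4, -54.4, 128.4]
orientation: [0.624, 1.48, -0.624]
ft_force: [0.4, -0.2, 0.0]
width: 42.0
```

```bash
python3 - <<'E'
from h import *
delta((622,-54),130,1.505)
E
```

```text
pos [618.4 -54.4 128.4] t 20.75 F [ 0.4 -0.2  0. ] w 42.0 q6 0.69
tool shift cm [-0.16  0.28  0.22] turn [ 0.839 -0.     0.001] (other [-2.303e+00 -1.000e-03 -0.000e+00] ) jaw now -0.798
```

servo_tool([
  [[0, 0.1, 0.1, 0.1, 0, 0, 4.2], [0, 0.2, 0.2, 0.2, 0, 0, 4.2], [0, 0.3, 0.3, 0.31, 0, 0, 4.2], [0, 0.3, 0.3, 0.42, 0, 0, 4.2], [0, 0.3, 0.3, 0.53, 0, 0, 4.2], [0, 0.3, 0.3, 0.64, 0, 0, 4.2], [0, 0.3, 0.3, 0.74, 0, 0, 4.2], [0, 0.3, 0.3, 0.8, 0, 0, 4.2]],
])

```text
t: 21.42
ee_pos: [620.3, -54.1, 128.2]
orientation: [1.228, 1.198, -1.231]
ft_force: [-0.4, 0.0, -0.3]
width: 41.8
```

servo_tool([
  [[0, 0, 0, 0.03, 0, 0, 4.2], [0, 0, 0, 0.04, 0, 0, 4.2], [0, 0, 0, 0.04, 0, 0, 4.2]],
])

```text
t: 21.67
ee_pos: [620.6, -54.1, 128.7]
orientation: [1.254, 1.181, -1.256]
ft_force: [-0.3, -0.2, -0.8]
width: 41.9
```

```bash
python3 - <<'E'
from h import *
im=ctrl.get_image("side")[110:230,250:370,::-1]
cv2.imwrite("pics/side18.png",cv2.resize(im,(600,600),interpolation=cv2.INTER_CUBIC))
delta((624.2,-54.5),41,1.505)
E
```

```text
pos [620.7 -54.1 128.9] t 21.72 F [-0.5  0.3 -0.7] w 42.0 q6 1.53
tool shift cm [8.79 0.37 0.02] turn [ 0.005 -0.     0.002] (other [-3.137e+00 -3.000e-03 -0.000e+00] ) jaw now -1.632
```

View pics/side18.png

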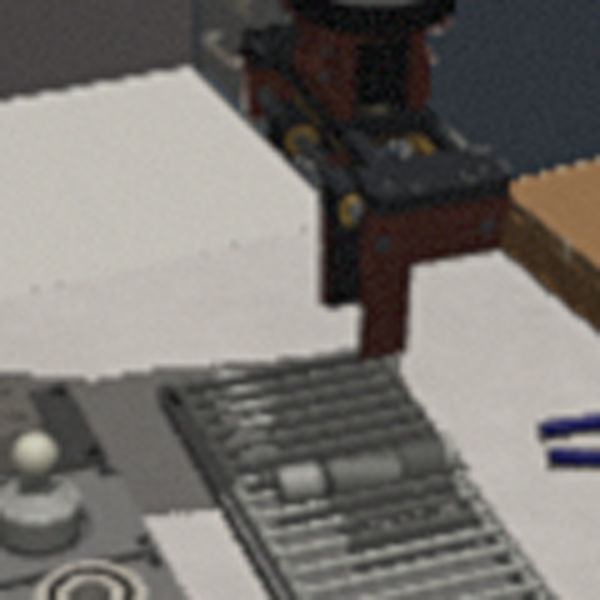

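servo_tool([
  [[0.7, 0.2, 0, 0, 0, 0, 4.2], [2, 0.37, 0, 0, 0, 0, 4.2], [3.8, 0.37, 0, 0, 0, 0, 4.2], [5.6, 0.37, 0, 0, 0, 0, 4.2], [7.2, 0.37, 0, 0, 0, 0, 4.2], [8.3, 0.37, 0, 0, 0, 0, 4.2], [8.8, 0.37, 0, 0, 0, 0, 4.2], [8.8, 0.37, 0, 0, 0, 0, 4.2]],
])

```text
t: 22.38
ee_pos: [624.0, -54.3, 40.1]
orientation: [1.254, 1.181, -1.257]
ft_force: [-0.6, -0.2, 0.6]
width: 42.2
```

```bash
python3 - <<'E'
from h import *
im=ctrl.get_image("side")[130:230,260:360,::-1]
cv2.imwrite("pics/side19.png",cv2.resize(im,(600,600),interpolation=cv2.INTER_CUBIC))
delta((624.2,-54.5),41,1.505)
E
```

```text
pos [624.7 -54.4  41.3] t 22.43 F [ 0.8 -0.2  0.8] w 42.1 q6 1.53
tool shift cm [ 0.03 -0.05  0.02] turn [ 0.004 -0.     0.001] (other [-3.138e+00 -2.000e-03 -0.000e+00] ) jaw now -1.633
```

View pics/side19.png

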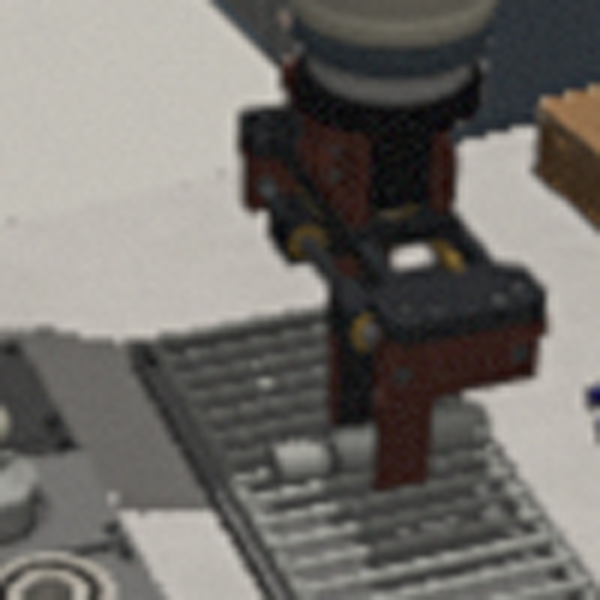

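The fingers are astride the middle of the handle. Closing.

servo_tool([
  [[0.05, 0, 0, 0, 0, 0, 3.5], [0.05, 0, 0, 0, 0, 0, 2.8], [0.05, 0, 0, 0, 0, 0, 2.2], [0.05, 0, 0, 0, 0, 0, 1.7], [0.05, 0, 0, 0, 0, 0, 1.2], [0.05, 0, 0, 0, 0, 0, 0.9], [0.05, 0, 0, 0, 0, 0, 0.9], [0.05, 0, 0, 0, 0, 0, 0.9]],
])

```text
t: 23.1
ee_pos: [625.3, -54.4, 42.0]
orientation: [1.255, 1.179, -1.254]
ft_force: [-1.1, 0.8, 4.4]
width: 14.3
```

servo_tool([
  [[-0.4, 0, 0, 0, 0, 0, 0.9], [-1.2, 0, 0, 0, 0, 0, 0.9], [-2.5, 0, 0, 0, 0, 0, 0.9], [-4, 0, 0, 0, 0, 0, 0.9], [-5.5, 0, 0, 0, 0, 0, 0.9], [-6.6, 0, 0, 0, 0, 0, 0.9], [-7, 0, 0, 0, 0, 0, 0.9], [-7, 0, 0, 0, 0, 0, 0.9]],
])

```text
t: 23.77
ee_pos: [625.8, -54.5, 113.2]
orientation: [1.256, 1.177, -1.253]
ft_force: [0.0, -0.4, -1.0]
width: 14.3
```

```bash
python3 - <<'E'
from h import *
im=ctrl.get_image("side")[110:210,260:360,::-1]
cv2.imwrite("pics/side20.png",cv2.resize(im,(600,600),interpolation=cv2.INTER_CUBIC))
delta((453.8,-188.5),112,1.528)
E
```

```text
pos [625.1 -54.4 112.1] t 23.82 F [ 0.1 -0.3 -1. ] w 14.2 q6 1.53
tool shift cm [-1.000e-02 -1.627e+01  1.445e+01] turn [-0.019  0.    -0.001] (other [ 3.122e+00 -2.000e-03 -0.000e+00] ) jaw now -1.633
```

View pics/side20.png

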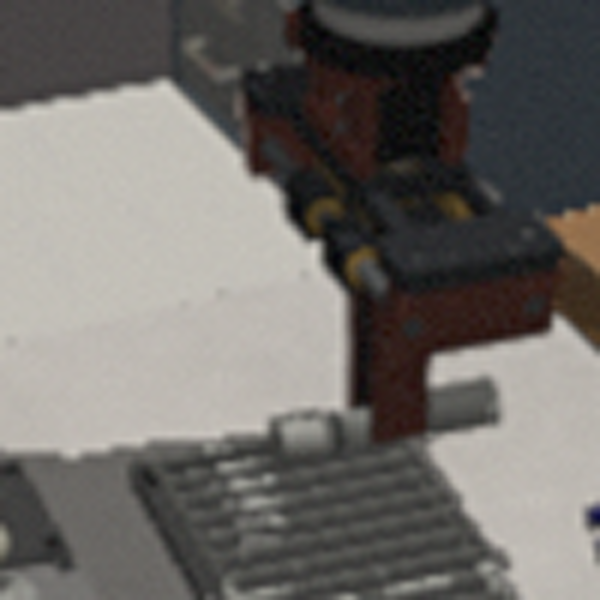

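```bash
python3 - <<'E'
from h import *
o,M=axes();th=-.062
c=np.array([625.1-1,-54.4,99.1]);u=np.array([np.cos(th),np.sin(th),0])
P=proj("side",[c+52*u,c+22*u,c-22*u,c-42*u]);print(((P-[260,110]+.5)*6-.5).round(0))
# end face outline top/bottom
P=proj("side",[c+52*u+[0,0,10],c+52*u-[0,0,10],c-42*u+[0,0,10],c-42*u-[0,0,10]]);print(((P-[260,110]+.5)*6-.5).round(0))
E
```

```text
[[497. 402.]
 [430. 414.]
 [329. 434.]
 [283. 443.]]
[[498. 381.]
 [496. 422.]
 [283. 422.]
 [282. 464.]]
```

It's held level, and the predicted outline matches within a pixel. Moving to the saddles.

servo_tool([
  [[0, -0.8, 0.7, 0, 0, 0, 0.9], [0, -2.8, 2.5, -0.003, 0, 0, 0.9], [0, -5.2, 4.6, -0.006, 0, 0, 0.9], [0, -7.6, 6.7, -0.009, 0, 0, 0.9], [0, -10, 8.9, -0.012, 0, 0, 0.9], [0, -12.4, 11, -0.015, 0, 0, 0.9], [0, -14.6, 13, -0.019, 0, 0, 0.9], [0, -15.9, 14.2, -0.019, 0, 0, 0.9]],
])

```text
t: 24.48
ee_pos: [453.4, -187.0, 110.5]
orientation: [1.241, 1.192, -1.244]
ft_force: [-0.1, 0.4, -1.2]
width: 14.0
```

servo_tool([
  [[0, -0.3, 0.2, 0, 0, 0, 0.9], [0, -0.3, 0.25, 0, 0, 0, 0.9], [0, -0.3, 0.25, 0, 0, 0, 0.9], [0, -0.3, 0.25, 0, 0, 0, 0.9]],
])

```text
t: 24.82
ee_pos: [455.0, -188.3, 111.4]
orientation: [1.241, 1.188, -1.24]
ft_force: [0.1, -0.4, -0.2]
width: 14.4
```

```bash
python3 - <<'E'
from h import *
im=ctrl.get_image("side")[150:270,220:340,::-1]
cv2.imwrite("pics/side21.png",cv2.resize(im,(600,600),interpolation=cv2.INTER_CUBIC))
delta((454.4,-188.5),72,1.528)
E
```

```text
pos [ 455.1 -188.1  111.4] t 24.87 F [ 0.2  0.1 -1.6] w 14.0 q6 1.2
tool shift cm [ 3.94 -0.07  0.04] turn [ 0.001  0.    -0.   ] (other [-3.141  0.     0.   ] ) jaw now -1.613
```

View pics/side21.png

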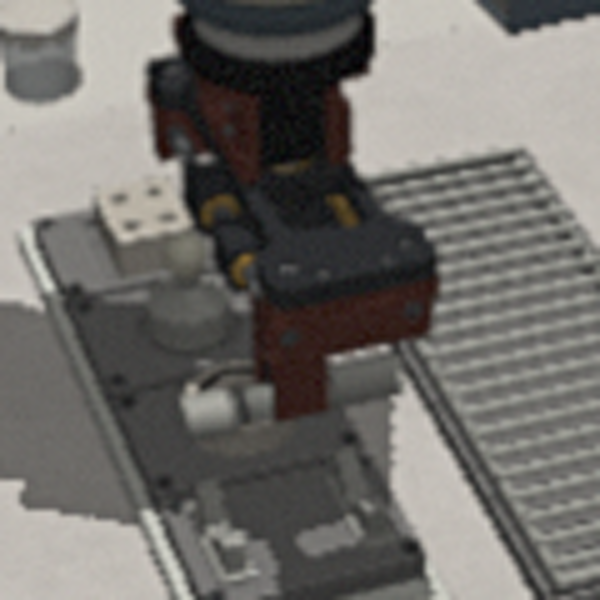

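servo_tool([
  [[0.5, -0.07, 0, 0, 0, 0, 0.9], [1.4, -0.07, 0, 0, 0, 0, 0.9], [2.4, -0.07, 0, 0, 0, 0, 0.9], [3.4, -0.07, 0, 0, 0, 0, 0.9], [4.1, -0.07, 0, 0, 0, 0, 0.9], [4.4, -0.07, 0, 0, 0, 0, 0.9], [4.5, -0.07, 0, 0, 0, 0, 0.9], [4.5, -0.07, 0, 0, 0, 0, 0.9]],
])

```text
t: 25.53
ee_pos: [453.5, -188.5, 66.0]
orientation: [1.241, 1.189, -1.241]
ft_force: [-0.6, -0.1, -2.0]
width: 13.9
```

```bash
python3 - <<'E'
from h import *
im=ctrl.get_image("side")[170:270,230:330,::-1]
cv2.imwrite("pics/side22.png",cv2.resize(im,(600,600),interpolation=cv2.INTER_CUBIC))
delta((454.4,-188.5),57,1.528)
E
```

```text
pos [ 453.7 -188.6   66.4] t 25.58 F [ 0.2 -0.1 -0.7] w 14.2 q6 1.2
tool shift cm [ 0.94  0.07 -0.01] turn [-0. -0.  0.] (other [3.141 0.    0.   ] ) jaw now -1.614
```

View pics/side22.png

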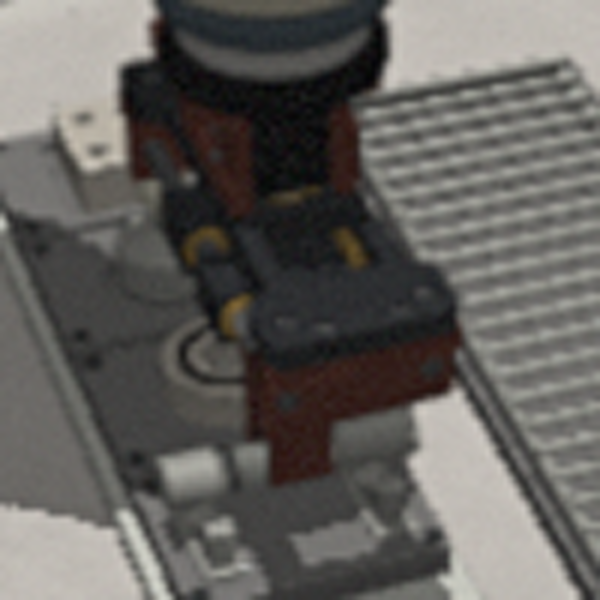

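servo_tool([
  [[0.15, 0.05, 0, 0, 0, 0, 0.9], [0.3, 0.05, 0, 0, 0, 0, 0.9], [0.45, 0.05, 0, 0, 0, 0, 0.9], [0.6, 0.05, 0, 0, 0, 0, 0.9], [0.7, 0.05, 0, 0, 0, 0, 0.9], [0.8, 0.05, 0, 0, 0, 0, 0.9], [0.8, 0.05, 0, 0, 0, 0, 0.9]],
])

```text
t: 26.17
ee_pos: [454.0, -188.5, 58.3]
orientation: [1.241, 1.189, -1.241]
ft_force: [-0.6, -0.3, -1.7]
width: 14.1
```

servo_tool([
  [[0.05, 0, 0, 0, 0, 0, 0.9], [0.1, 0, 0, 0, 0, 0, 0.9], [0.1, 0, 0, 0, 0, 0, 0.9]],
])

```text
t: 26.42
ee_pos: [454.2, -188.7, 57.6]
orientation: [1.241, 1.188, -1.241]
ft_force: [-0.4, -0.6, -0.2]
width: 13.9
```

servo_tool([
  [[0.05, 0, 0, 0, 0, 0, 0.9], [0.08, 0, 0, 0, 0, 0, 0.9], [0.08, 0, 0, 0, 0, 0, 0.9]],
])

```text
t: 26.67
ee_pos: [454.4, -189.0, 57.2]
orientation: [1.241, 1.188, -1.241]
ft_force: [-2.1, -1.6, 6.0]
width: 13.8
```

```bash
python3 - <<'E'
from h import *
im=ctrl.get_image("side")[170:270,230:330,::-1]
cv2.imwrite("pics/side23.png",cv2.resize(im,(600,600),interpolation=cv2.INTER_CUBIC))
delta((454.4,-188.5),57,1.528)
o,M=axes();print(o["moment"].round(2))
E
```

```text
pos [ 454.4 -189.    57.2] t 26.72 F [-2.1 -1.8  5.6] w 13.9 q6 1.2
tool shift cm [ 0.02 -0.   -0.05] turn [-0.     0.001 -0.001] (other [ 3.141e+00 -1.000e-03 -1.000e-03] ) jaw now -1.614
[-0.48  0.51  0.  ]
```

View pics/side23.png

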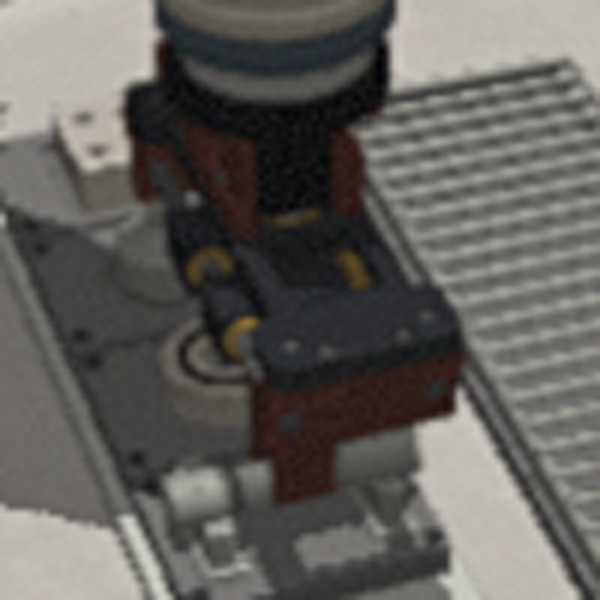

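Contact is 0.2 mm above the nominal height, with a small side push of Fy -1.8 N. I'll comply 0.5 mm toward -y and settle.

servo_tool([
  [[0.02, 0, 0.03, 0, 0, 0, 0.9], [0.05, 0, 0.06, 0, 0, 0, 0.9], [0.05, 0, 0.06, 0, 0, 0, 0.9]],
])

```text
t: 26.97
ee_pos: [454.4, -189.3, 56.9]
orientation: [1.241, 1.188, -1.241]
ft_force: [-1.7, 1.0, 10.0]
width: 13.7
```

servo_tool([
  [[0.02, 0, 0.01, 0, 0, 0, 0.9], [0.05, 0, 0.01, 0, 0, 0, 0.9], [0.05, 0, 0.01, 0, 0, 0, 0.9]],
])

```text
t: 27.22
ee_pos: [454.4, -189.3, 56.8]
orientation: [1.241, 1.188, -1.241]
ft_force: [-4.1, 1.8, 15.0]
width: 14.0
```

It's seated at 56.8, with force rising and no more travel. Releasing.

servo_tool([
  [[0, 0, 0, 0, 0, 0, 1.8], [0, 0, 0, 0, 0, 0, 2.4], [0, 0, 0, 0, 0, 0, 3.2], [0, 0, 0, 0, 0, 0, 4], [-0.5, 0, 0, 0, 0, 0, 4], [-2, 0, 0, 0, 0, 0, 4], [-4.5, 0, 0, 0, 0, 0, 4], [-7, 0, 0, 0, 0, 0, 4]],
])

```text
t: 27.88
ee_pos: [453.3, -188.9, 126.0]
orientation: [1.241, 1.191, -1.242]
ft_force: [0.5, -0.5, 0.5]
width: 39.8
```

```bash
python3 - <<'E'
from h import *
delta((454.4,-400),150,1.528)
o,M=axes();print(M.round(2))
E
```

```text
pos [ 453.3 -188.9  126. ] t 27.88 F [ 0.5 -0.5  0.5] w 39.8 q6 1.19
tool shift cm [-2.42  1.01 21.08] turn [-0.    -0.001  0.002] (other [3.141e+00 3.000e-03 1.000e-03] ) jaw now -1.614
[[-0.    1.   -0.04]
 [ 0.   -0.04 -1.  ]
 [-1.   -0.   -0.  ]]
```

Lifting clear and moving left, toward the start pose, for a full check from both cameras.

servo_tool([
  [[-1.5, 0, -0.5, 0, 0, 0, 4], [-4, 0, -2, 0, 0, 0, 4], [-6, -0.3, -5, 0, 0, 0, 4], [-7, -0.6, -8.4, 0, 0, 0, 4], [-7, -1, -11.8, 0, 0, 0, 4], [-7, -1.5, -15.2, 0, 0, 0, 4], [-7, -2, -18.6, 0, 0, 0, 4], [-7, -2.5, -22, 0, 0, 0, 4]],
])

```text
t: 28.55
ee_pos: [438.1, 33.1, 196.1]
orientation: [1.242, 1.188, -1.241]
ft_force: [0.2, -0.0, -0.1]
width: 39.7
```

servo_tool([
  [[0, -0.5, -3.4, 0, 0, 0, 4], [0, -1, -6.8, 0, 0, 0, 4], [0, -1.5, -10.2, 0, 0, 0, 4], [0, -2, -13.6, 0, 0, 0, 4], [0, -2.5, -17, 0, 0, 0, 4], [0, -3, -20, 0, 0, 0, 4], [0, -3.2, -21.6, 0, 0, 0, 4], [0, -3.2, -22, 0, 0, 0, 4]],
])

```text
t: 29.22
ee_pos: [415.8, 255.3, 195.9]
orientation: [1.24, 1.19, -1.238]
ft_force: [-0.2, -0.1, 0.1]
width: 40.0
```

servo_tool([
  [[0, -0.5, -1.5, 0, 0, 0, 4], [0, -1, -4, 0, 0, 0, 4], [0, -1.5, -6, 0, 0, 0, 4], [0, -2, -7.5, 0, 0, 0, 4], [0, -2, -8, 0, 0, 0, 4], [0, -2, -8, 0, 0, 0, 4], [0, -2, -8, 0, 0, 0, 4]],
])

```text
t: 29.8
ee_pos: [399.7, 332.7, 195.6]
orientation: [1.24, 1.188, -1.241]
ft_force: [-1.1, 0.4, 0.4]
width: 40.0
```

```bash
python3 - <<'E'
from h import *
for n,(a,b,c,d),k in(("side",(150,290,215,355),4.2),("top",(165,285,245,425),4.4)):
    im=ctrl.get_image(n)[:,:,::-1];cv2.imwrite(f"pics/{n}_f.png",im)
    cv2.imwrite(f"pics/{n}_fz.png",cv2.resize(im[a:b,c:d],None,fx=k,fy=k,interpolation=cv2.INTER_CUBIC))
o,M=axes();print(o["t"],o["ee_pos"],o["ft_force"])
E
```

```text
29.9 [399.75780784 332.41580172 195.59228905] [-0.37623576 -0.14124146 -0.45434638]
```

View pics/side_fz.png

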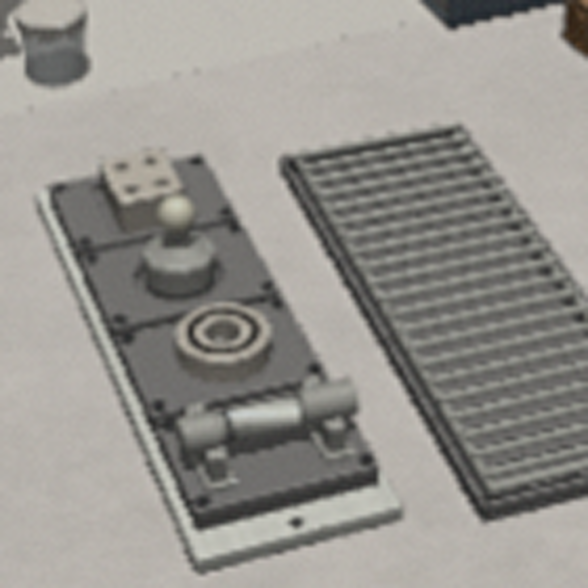

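View pics/top_fz.png

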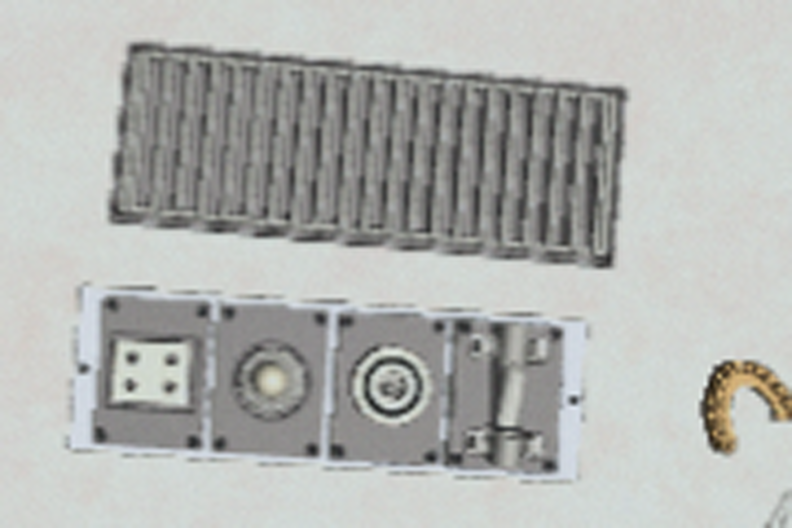

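View pics/top_f.png

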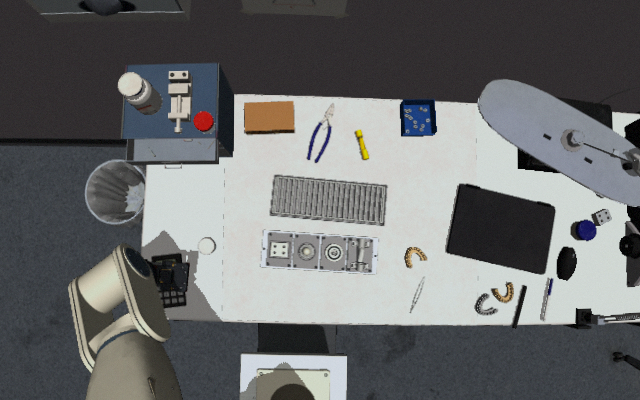

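All four are in their nests, and the pot (207,245) and arch (415,257) are where they were. A last numeric check on heights and centres.

```bash
python3 - <<'E'
from h import *
T=lambda X,Y:((X+.5)/4.4-.5+245,(Y+.5)/4.4-.5+165); S=lambda X,Y:((X+.5)/4.2-.5+215,(Y+.5)/4.2-.5+150)
print("plug handle ends top",onz("top",T(514,363),51).round(1),onz("top",T(508,432),51).round(1))
print("plug handle side",onz("side",S(230,420),51).round(1),onz("side",S(302,405),51).round(1))
for n,a,b in(("ball",(270,380),(175,211)),("ring",(392,385),(223,332)),("block",(152,373),(143,175))):
    o1,d1=ray("top",T(*a));o2,d2=ray("side",S(*b))
    k=np.linalg.lstsq(np.c_[d1,-d2],o2-o1,rcond=None)[0];p,q=o1+k[0]*d1,o2+k[1]*d2
    print(n,((p+q)/2).round(1),"gap",np.linalg.norm(p-q).round(1))
a=cv2.imread("pics/top0.png").astype(int);b=cv2.imread("pics/top_f.png").astype(int)
for nm,(x0,x1,y0,y1) in(("arch",(400,430,243,272)),("pot",(196,218,235,256)),("yellow",(352,374,125,164))):print(nm,"mean diff",abs(a-b)[y0:y1,x0:x1].mean().round(1))
E
```

```text
plug handle ends top [ 476.3 -190.3   51. ] [ 430.7 -187.    51. ]
plug handle side [ 433.5 -192.2   51. ] [ 471.6 -195.8   51. ]
ball [461.2 -28.6  69.1] gap 0.7
ring [ 459.4 -110.1   40.9] gap 0.7
block [464.7  49.2  45.1] gap 1.8
arch mean diff 3.4
pot mean diff 6.1
yellow mean diff 3.3
```

```bash
python3 -c "
from workcell import ctrl
print(ctrl.close_job())"
```

```text
the job is handed in; nothing more can be done
None
```

All four masters are in their nests, and I handed the job in at about 30 s of the 80 s. I moved them in the order listed: ring, block, ball, plug. Each was lowered until the wrist force showed contact, and only then released.

**Seating:** contact came at the expected seated height for each piece. The final two-view check agrees:

| Piece | Measured | Expected |
|---|---|---|
| Ring, top height | 41 mm | 42 mm |
| Block, top height | 45 mm | 45 mm |
| Ball, centre height | 69 mm | 68 mm |
| Plug handle, middle along x | about 453 mm | 453.8 mm |

The ring, block and ball centres came out within about 2.5 mm of the measured nest positions, about as close as the camera calibration allows.

**Disagreements:**
- The plug first touched one side of its V saddle 0.2 mm high. I eased it about 0.5 mm sideways before it seated fully.
- The side view puts the plug's axis about 5 mm further right than the top view does. I trust the top view and the seating contact more, because I read the handle's edge rather than its top in the side image.

**Bystanders:** the arch model and the yellow look-alike were unchanged in the top view. The pot's patch of the image differed a little more, probably from the arm's shadow, but the pot itself appears at the same pixel position.

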